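# Clear stray stones and file the specimen tags

## Robot

A 6-joint arm with a two-finger parallel gripper is mounted at the origin on the work surface. World frame = base frame: x ahead of the robot, y to its left, z up, the work surface at z = 0. Lengths are in m, angles in degrees, forces in N, time in s.
With the tool pointing down it reaches from about 0.4 to 0.825 m from the base axis. Payload 7 kg.
Tool frame: the origin (TCP) lies between the finger pads; the fingertips stand 19 mm ahead of it and the grasp point (between the pads) is the TCP (r.finger_overhang is the distance from the TCP to the fingertips, in m); z points along the fingers, y is the direction in which the jaws open and shut (so a half turn about z gives the same grasp; the last joint's range is limited). The gripper opens to 88 mm and grips with 3 to 60 N. Pads are 19 mm wide; open, the fingers measure 130 mm over their backs; the gripper's body (78 mm by 193 mm) begins 47 mm behind the grasp point.
Start: joints at [84.574, 20.546, 0.682, 0, -70.136, -16.507], TCP at [0.252, 0.626, 0.246] pointing down, gripper open.
Joint ranges: [-176.03, 176.03], [-82.01, 121.73], [-58.28, 71.71], [-173.87, 95.51], [-174.79, -0.11], [-173.66, 173.66]. Speed limits (degrees/s): [136.94, 136.94, 172.46, 180, 180, 180].

## Interface

Orientations are given as [roll, pitch, yaw] about the fixed x, y, z axes, in that order (R = Rz(yaw) Ry(pitch) Rx(roll)).
In Python, from plant import r, optics gives the robot as it stands. The module is installed in compiled form; this text tells all that it offers.
- The arm moves only by the tool step_arm, never from a script. Its argument "increments" is a list of rows, each an object of numbers: "tx", "ty", "tz": the shift along the world's x, y, z in mm; "ax", "ay", "az": the turn, a rotation vector about the world's x, y, z in degrees; "claw": the gripper command: -1 is shut, 1 is fully open, values between are in proportion. In form: [{"tx": .., "ty": .., "tz": .., "ax": .., "ay": .., "az": .., "claw": ..}, ...]. A call has 1 to 12 rows; each row shifts and turns the commanded pose from where the row before left it; what a row does not reach is not made up. A row lasts 1/10 s, in which the tool goes at most 50 mm and 8.59 degrees, less where a joint would pass 70% of its speed; a pose out of reach is approached as far as the arm can. A call with a gripper value outside its range is refused whole. The fingers move at their own pace and stop on an object; "newtons" is the grip in N (left out, the last holds). Time passes only in rows, so rows that do not move let the fingers close. It gives the time, the measured TCP pose, the force and the opening at its end, in the units of the state.
- r.get_state(): the state, without advancing time (a new reading comes with each control period).
- optics.capture(name): name is "side" or "top" or "wrist"; returns a dict with "image" (420x560x3 uint8, blue, green, red), "depth" (420x560 float32, m along the optical axis (not along the pixel's ray), 0 where there is no reading), "fx", "fy", "cx", "cy" (pixels), "R" (3x3) and "t" (3): a world point X has camera coordinates R X + t. Camera axes: x right, y down, z forward; pixel columns grow to the right and rows downward; lengths in m; the calibration is good to about 2 mm. A picture is of the moment at which its call begins.
- r.close_job(): hands the job in, once; it reports no verdict.
The state is a dict: "time_s": time; "joints": joint angles; "qd": joint speeds; "joint_torque": joint torques, N m; "tcp_pos": TCP position; "eef_rot": TCP orientation; "contact_force": force on the tool from outside, world axes, zero at the start; "moment": the same for the moment, N m; "gripper_width": finger opening in m.
Only numpy, scipy, OpenCV 4.12 (cv2) and the standard library are available. Lean on these libraries where they do the work, as an engineer would, in place of code of your own. Each camera call takes 0.05 s, during which the arm holds its last target. There are 200 camera calls.

## Task

Tidy up after the sieve test: first clear every stray stone off the sorting board into the small steel pan beside it. Then file all the flat metal tag plates in the tag holder: they lie too deep in the board's grooves to be picked up there, so slide each one along its groove out over the board's near edge until you can take hold of it, and tuck it flat and straight under the holder's sprung arm, one on top of the other, pushed fully home against the end stop. Leave the other things on the bench where they are.

Things in the scene. Friction and masses are not known exactly. Their poses are not given: they have to be found in the camera images.
- stone0: a loose dark crushed stone, about 36 x 32 mm and 30 mm high, one of two to four lying in the grooves near the board's near edge or on a rib between them (may be absent). Origin: centre of its underside as it first lies; its x axis lies along its longer side, y across (about 32 mm to grip). About 60 g.
- stone1: a loose dark crushed stone, about 36 x 32 mm and 30 mm high, one of two to four lying in the grooves near the board's near edge or on a rib between them (may be absent). Origin: centre of its underside as it first lies; its x axis lies along its longer side, y across (about 32 mm to grip). About 60 g.
- stone2: a loose dark crushed stone, about 36 x 32 mm and 30 mm high, one of two to four lying in the grooves near the board's near edge or on a rib between them (may be absent). Origin: centre of its underside as it first lies; its x axis lies along its longer side, y across (about 32 mm to grip). About 60 g.
- stone3: a loose dark crushed stone, about 36 x 32 mm and 30 mm high, one of two to four lying in the grooves near the board's near edge or on a rib between them (may be absent). Origin: centre of its underside as it first lies; its x axis lies along its longer side, y across (about 32 mm to grip). About 60 g.
- tag0: a flat aluminium tag plate, 120 mm long (x) x 46 wide (y) x 3 thick, lying in a groove of the board; two or three (may be absent). Origin: centre of its underside. About 110 g. With some 45 mm of it out over the board's near edge it can be gripped across its 46 mm width, fingers reaching down in front of the edge; with more than 60 mm out it tips off.
- tag1: a flat aluminium tag plate, 120 mm long (x) x 46 wide (y) x 3 thick, lying in a groove of the board; two or three (may be absent). Origin: centre of its underside. About 110 g. With some 45 mm of it out over the board's near edge it can be gripped across its 46 mm width, fingers reaching down in front of the edge; with more than 60 mm out it tips off.
- tag2: a flat aluminium tag plate, 120 mm long (x) x 46 wide (y) x 3 thick, lying in a groove of the board; two or three (may be absent). Origin: centre of its underside. About 110 g. With some 45 mm of it out over the board's near edge it can be gripped across its 46 mm width, fingers reaching down in front of the edge; with more than 60 mm out it tips off.
- board: a fixed wooden sorting board, 220 mm (its x) x 372 mm (its y), with three straight grooves along its x, open at both ends, centred at its y = -90, 0 and +90 mm, each 56 mm wide and 6 mm deep. Origin: centre of its underside; the groove floors are 50 mm up, the ribs between them 56 mm. Its near edge, towards the robot, is at its x = -110 mm.
- pan: a fixed open stainless sample pan on the bench, left or right of the board, outside 200 mm (its x) x 130 mm (its y) x 50 mm high, walls and floor 4 mm; origin: centre of its underside.
- holder: a fixed tag holder, on the other side of the board from the pan: a grey block 110 mm (its x) x 70 mm (its y), flat top 45 mm up; origin: centre of its underside. Tags go in along its +x, flat on the top, under the sprung arm, to the end stop. A tag fully home has its centre at the holder's x = -40 mm and sticks out 45 mm in front. The next tags lie on top of it, 3 mm each.
- stop (a point): foot of the holder's upright end stop, on its face, at holder x = +20 mm; the stop rises 14 mm above the block's top. The tags' leading ends belong against it.
- mouth (a point): middle of the front edge of the holder's top, at holder x = -55 mm: where tags go in. To keep the fingers clear of tags already in, a tag can be let go about 35 mm short of home (the arm holds it) and then pushed home on its tail edge with the shut fingertips.
- clip (a joint): angle of the holder's sprung arm (steel, 34 mm wide) about its hinge behind the stop: 0 at rest, growing as its front rises, to 0.8. Its pressing bar, at holder x = -24 mm, rests 1 mm above the block's top and presses with about 2.5 N; in front of it a lip slopes up and forward to x = -56 mm, 68 mm up, so that a tag pushed in flat lifts the arm by itself (about 5 N of push).
- weight: a small brass weight, 26 mm across, 35 mm high, standing at a far corner of the board; not part of the job, leave it where it is. Origin: centre of its underside.
- jar: a small glass jar, 28 mm across, 50 mm high, standing at the other far corner of the board; not part of the job, leave it where it is. Origin: centre of its underside.
- brush: a hand brush lying on the bench to the left; not part of the job, leave it where it is. Origin: centre of its underside.
- sieve: a small steel sieve ring, 100 mm across, 40 mm high, on the bench to the right; not part of the job, leave it where it is. Origin: centre of its underside.
- bowl: a steel bowl, 90 mm across, behind the board; not part of the job, leave it where it is. Origin: centre of its underside.
- bottle: a white bottle, 60 mm across, 140 mm high, behind the board; not part of the job, leave it where it is. Origin: centre of its underside.
- wrench: a small wrench, 120 mm long, lying behind the board; not part of the job, leave it where it is. Origin: centre of its underside.
Not all that is in view belongs to the job. Leave any blue look-alike of the stone1 alone.

How it is judged:
By the outcome, as a careful person would: the job done as asked, in the order asked, and still so for the second after the job is handed in, with the robot touching nothing.
Of tag0, tag1, tag2 only 2 to 3 are there at a start; the rules pass over those that are not, and their reading is None.
Of stone0, stone1, stone2, stone3 only 2 to 4 are there at a start; the rules pass over those that are not, and their reading is None.
At some moment in a run one of stone0, stone1, stone2, stone3 may be knocked a few centimetres aside while the robot is not near it.
It also fails if it takes over 210 s, if anything falls off the work surface, if the arm or the gripper's body presses on something with over 40 N, if the wrist force passes 120 N, or if a joint passes its speed limit or range.

## Working session

There is one attempt and no reset: what is moved stays moved. The work goes in short steps, Python scripts to look and compute and a tool call to move; the robot and the scene stay as the last step left them, time stands still between calls to the robot, and variables do not carry over. Pictures are saved under pics/ and viewed, about 12 in all and at most 16, crops included, and the job is handed in when it is done.

Besides the shell and the picture viewer there is one more tool, called after "Request:" as a command line: name --argument value ..., lists and objects as JSON in quotes. step_arm: Moves the arm, as the interface text tells. Its arguments: {"type":"object","properties":{"increments":{"type":"array","items":{"type":"object","properties":{"tx":{"type":"number"},"ty":{"type":"number"},"tz":{"type":"number"},"ax":{"type":"number"},"ay":{"type":"number"},"az":{"type":"number"},"claw":{"type":"number"}}}},"newtons":{"type":"number"}},"required":["increments"]}

```bash
mkdir -p pics
cat > h.py <<'E'
import numpy as np, cv2
from plant import r, optics
def cap(n):
    return optics.capture(n)
def cloud(c):
    v,u=np.mgrid[0:420,0:560]; d=c["depth"]
    P=np.stack([(u-c["cx"])/c["fx"]*d,(v-c["cy"])/c["fy"]*d,d],-1)
    return (P-np.array(c["t"]))@np.array(c["R"])   # R^T(P-t)
def ray(c,u,v,z):
    R=np.array(c["R"]);t=np.array(c["t"]);o=-R.T@t
    d=R.T@np.array([(u-c["cx"])/c["fx"],(v-c["cy"])/c["fy"],1]); return o+d*(z-o[2])/d[2]
E
python3 - <<'E'
from h import *
import pickle
for n in("top","side"):
    c=cap(n); cv2.imwrite(f"pics/{n}0.png",c["image"]); pickle.dump(c,open(n+"0.pkl","wb"))
    R=np.array(c["R"]);print(n,-R.T@np.array(c["t"]),R.round(2).tolist(),c["fx"])
print(r.get_state())
E
```

```text
top [ 0.45021417 -0.00884084  1.19170667] [[-0.02, -1.0, 0.0], [-0.99, 0.02, -0.14], [0.14, -0.01, -0.99]] 398.32270311799317
side [ 0.44400785 -0.93246899  0.68816905] [[0.99, -0.15, 0.0], [-0.08, -0.56, -0.83], [0.12, 0.82, -0.56]] 437.62800730071547
{'time_s': 0.1, 'joints': array([ 8.45754593e+01,  2.05882513e+01,  6.39414415e-01, -1.66215996e-02,
       -7.01347420e+01, -1.65075740e+01]), 'qd': array([-0.00820956, -0.12340128,  0.20590619,  0.11306407,  0.04544395,
       -0.01714135]), 'joint_torque': array([-7.89879505e-04, -5.84162092e+01,  2.93751007e+01,  7.01555461e+00,
        1.01270154e-02, -5.08091250e-05]), 'tcp_pos': array([0.25198787, 0.62577353, 0.24471244]), 'eef_rot': array([ 1.79915426e+02, -8.76823960e-03, -2.19377678e+01]), 'contact_force': array([-1.1552103,  0.380152 ,  0.6626117]), 'moment': array([-0.00977167,  0.046034  ,  0.00941063]), 'gripper_width': 0.08746735402827953}
```

View pics/top0.png

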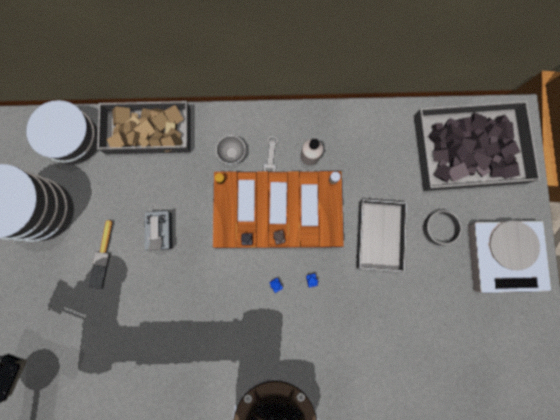

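View pics/side0.png

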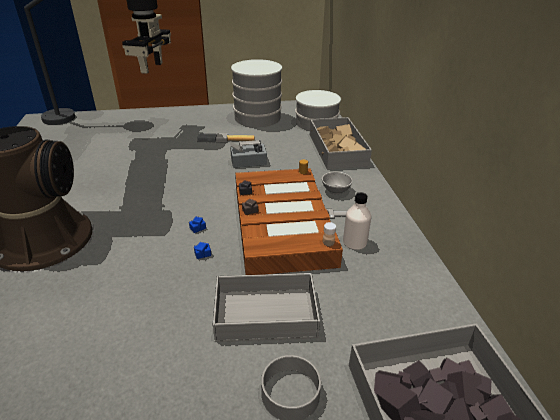

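Top: board spans about (213–343, 171–248), with three white tags at (246,200), (278,203) and (310,205). The two dark stones are at (247,239) and (280,237), holder (157,230), pan (382,235). Two blue look-alikes sit on the bench at (277,285) and (312,280).

Run:
```python
from h import *
import pickle
c=pickle.load(open("top0.pkl","rb")); im=c["image"]; P=cloud(c)
hsv=cv2.cvtColor(im,cv2.COLOR_BGR2HSV)
def rect(mask,z,name,mn=60):
    n,l,s,ce=cv2.connectedComponentsWithStats(mask.astype(np.uint8))
    for i in range(1,n):
        if s[i,4]<mn: continue
        v,u=np.nonzero(l==i); pts=np.array([ray(c,a,b,z)[:2] for a,b in zip(u,v)],np.float32)
        q=cv2.minAreaRect(pts); print(name,(np.array(q[0])*1e3).round(1),(np.array(q[1])*1e3).round(1),round(q[2],1),"zmed",np.median(P[l==i][:,2]).round(4),"px",ce[i].round())
roi=np.zeros(im.shape[:2],bool); roi[160:255,205:350]=1
rect(roi&(hsv[...,0]<20)&(hsv[...,1]>120)&(hsv[...,2]>60),.056,"board",400)
rect(roi&(hsv[...,1]<60)&(hsv[...,2]>150),.053,"tag",200)
Z=P[...,2]
rect(roi&(Z>.068)&(Z<.1),.08,"tall",15)
r2=np.zeros_like(roi); r2[190:280,350:412]=1
rect(r2&(Z>.03)&(Z<.07),.05,"pan",60)
r3=np.zeros_like(roi); r3[200:260,135:185]=1
rect(r3&(Z>.03)&(Z<.12),.045,"holder",60)
rect(r3&(Z>.055)&(Z<.12),.06,"holder hi",5)
rect(r3&(Z>.01)&(Z<.12),.045,"h low",5)
big=cv2.resize(im[200:260,130:190],None,fx=8,fy=8,interpolation=cv2.INTER_CUBIC)
s=pickle.load(open("side0.pkl","rb"))["image"]
b2=cv2.resize(s[130:178,220:280],None,fx=5,fy=5,interpolation=cv2.INTER_CUBIC)
o=np.zeros((480,800,3),np.uint8);o[:480,:480]=big;o[:240,480:780]=b2
cv2.imwrite("pics/hold0.png",o)
np.set_printoptions(linewidth=220)
print((Z[208:252:2,142:176:2]*1e3).round())
```

```text
board [600.9 -23.2] [370.5 220.5] 88.7 zmed 0.0557 px [277. 211.]
tag [627.3  67.4] [ 46.6 120.1] 89.0 zmed 0.0536 px [246. 200.]
tag [619.1 -24.5] [ 47.9 120.9] 87.0 zmed 0.0536 px [278. 202.]
tag [ 611.2 -114.6] [ 46.5 120. ] 88.1 zmed 0.0535 px [309. 205.]
tall [690.6 139.9] [25.6 26.3] 89.6 zmed 0.0907 px [220. 178.]
tall [ 676.  -181.2] [26.8 16.7] 55.8 zmed 0.0783 px [332. 180.]
tall [518.8 -24.2] [34.4 30.6] 9.9 zmed 0.0769 px [279. 237.]
tall [515.6  67. ] [28.  30.6] 88.6 zmed 0.077 px [246. 238.]
pan [ 519.7 -322. ] [134.1 199.8] 84.5 zmed 0.048 px [384. 233.]
holder [549.1 323.7] [110.4  71.9] 1.1 zmed 0.0477 px [157. 230.]
holder hi [542.7 326.3] [99.1 51.3] 1.1 zmed 0.068 px [154. 231.]
h low [547.5 320.9] [113.8  77.4] 1.1 zmed 0.0472 px [158. 230.]
[[ 3.000e+00  3.000e+00  0.000e+00  2.000e+00 -0.000e+00  5.000e+00  4.000e+00 -2.000e+00  1.000e+00  2.000e+00  2.000e+00  5.000e+00  0.000e+00  4.000e+00 -1.000e+00  2.000e+00  2.000e+00]
 [ 2.000e+00  5.000e+00 -3.000e+00 -1.000e+00 -4.000e+00 -2.000e+00 -0.000e+00  1.000e+00 -1.000e+00  2.000e+00  2.000e+00  1.000e+00 -3
[... 3154 characters left out ...]
200e+01  6.100e+01  6.300e+01  6.200e+01  6.200e+01  4.300e+01  4.400e+01  4.500e+01  4.700e+01  2.800e+01  8.000e+00  5.000e+00]
 [ 3.000e+00  0.000e+00  4.600e+01  4.600e+01  6.600e+01  6.100e+01  6.800e+01  6.500e+01  6.400e+01  7.000e+01  4.500e+01  4.100e+01  4.900e+01  4.600e+01  3.600e+01  6.000e+00 -1.000e+00]
 [-0.000e+00  4.000e+00  4.800e+01  4.400e+01  7.200e+01  6.600e+01  7.100e+01  7.100e+01  6.800e+01  7.400e+01  4.600e+01  4.700e+01  4.400e+01  4.400e+01  2.700e+01  5.000e+00 -3.000e+00]
 [ 1.000e+00  2.000e+00  2.000e+00  5.000e+00  1.000e+00 -5.000e+00  2.000e+00 -1.000e+00  1.000e+00  1.100e+01 -1.000e+00 -1.000e+00  1.192e+03  3.000e+00  2.000e+00  1.000e+00 -3.000e+00]]
```

View pics/hold0.png

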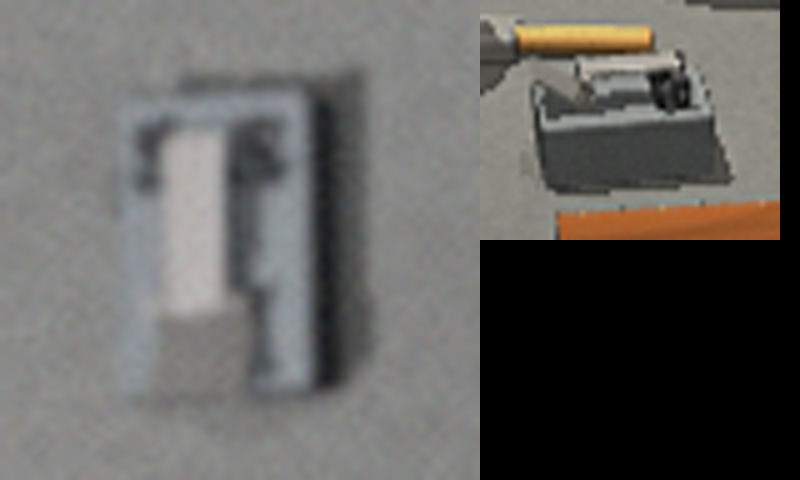

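Holder's +x points away from the robot, with its lip on the near side. The plan is to clear the two stones first, then handle the tags. I'm moving over the near edge now.

Request:
step_arm --increments '[{"tx": 17, "ty": -38, "az": 4, "claw": 1}, {"tx": 17, "ty": -38, "az": 4}, {"tx": 17, "ty": -38, "az": 4}, {"tx": 17, "ty": -38, "az": 4}, {"tx": 17, "ty": -38, "az": 4}, {"tx": 17, "ty": -38}, {"tx": 17, "ty": -38}, {"tx": 17, "ty": -38}, {"tx": 17, "ty": -38}, {"tx": 17, "ty": -38}, {"tx": 17, "ty": -38}, {"tx": 17, "ty": -38}]' --newtons 40

```text
$.increments[0]: bad value
```

Run:
```python
from h import *
s=r.get_state();print(s["tcp_pos"],s["eef_rot"])
c=cap("wrist");cv2.imwrite("pics/w1.png",c["image"])
R=np.array(c["R"]);print(-R.T@np.array(c["t"]),R.round(2).tolist(),c["fx"])
c=cap("top");im=c["image"];P=cloud(c);hsv=cv2.cvtColor(im,cv2.COLOR_BGR2HSV)
m=((hsv[...,0]>105)&(hsv[...,0]<130)&(hsv[...,1]>180)&(hsv[...,2]>100)).astype(np.uint8)
n,l,st,ce=cv2.connectedComponentsWithStats(m)
for i in range(1,n):
  if st[i,4]>20:print("blue",ray(c,*ce[i],.02).round(3))
m=np.zeros(Z.shape) if 0 else None
Z=P[...,2];
for (u0,u1,v0,v1,nm) in [(235,262,228,255,"A"),(265,295,225,255,"B"),(300,326,135,165,"bottle")]:
  q=P[v0:v1,u0:u1].reshape(-1,3);q=q[(q[:,2]>.066)&(q[:,2]<.2)&(q[:,0]>.3)]
  if len(q):print(nm,len(q),q.min(0).round(3),q.max(0).round(3))
```

```text
[0.25198787 0.62577353 0.24471244] [ 1.79915426e+02 -8.76823960e-03 -2.19377678e+01]
[0.33027297 0.59430719 0.38415621] [[-0.38, -0.93, 0.0], [-0.88, 0.36, 0.3], [-0.28, 0.11, -0.95]] 368.18058277524483
blue [ 0.395 -0.117  0.02 ]
blue [ 0.383 -0.013  0.02 ]
A 123 [0.5   0.053 0.068] [0.532 0.081 0.085]
B 128 [ 0.501 -0.039  0.069] [ 0.538 -0.008  0.085]
bottle 365 [ 0.738 -0.155  0.067] [ 0.798 -0.097  0.146]
```

Request:
step_arm --increments '[{"tx": 17, "ty": -38, "tz": 0, "ax": 0, "ay": 0, "az": 4, "claw": 1}, {"tx": 17, "ty": -38, "tz": 0, "ax": 0, "ay": 0, "az": 4, "claw": 1}, {"tx": 17, "ty": -38, "tz": 0, "ax": 0, "ay": 0, "az": 4, "claw": 1}, {"tx": 17, "ty": -38, "tz": 0, "ax": 0, "ay": 0, "az": 4, "claw": 1}, {"tx": 17, "ty": -38, "tz": 0, "ax": 0, "ay": 0, "az": 4, "claw": 1}, {"tx": 17, "ty": -38, "tz": 0, "ax": 0, "ay": 0, "az": 0, "claw": 1}, {"tx": 17, "ty": -38, "tz": 0, "ax": 0, "ay": 0, "az": 0, "claw": 1}, {"tx": 17, "ty": -38, "tz": 0, "ax": 0, "ay": 0, "az": 0, "claw": 1}, {"tx": 17, "ty": -38, "tz": 0, "ax": 0, "ay": 0, "az": 0, "claw": 1}, {"tx": 17, "ty": -38, "tz": 0, "ax": 0, "ay": 0, "az": 0, "claw": 1}, {"tx": 17, "ty": -38, "tz": 0, "ax": 0, "ay": 0, "az": 0, "claw": 1}, {"tx": 17, "ty": -38, "tz": 0, "ax": 0, "ay": 0, "az": 0, "claw": 1}]' --newtons 40

```text
time_s: 1.4
tcp_pos: [0.4564, 0.1685, 0.2458]
eef_rot: [-180.0, -0.0, -1.9]
contact_force: [1.1, 1.4, 0.2]
gripper_width: 0.0877
```

Request:
step_arm --increments '[{"tx": 20, "ty": -34, "tz": -20, "ax": 0, "ay": 0, "az": 0, "claw": 1}, {"tx": 20, "ty": -34, "tz": -20, "ax": 0, "ay": 0, "az": 0, "claw": 1}, {"tx": 20, "ty": -33, "tz": -30, "ax": 0, "ay": 0, "az": 0, "claw": 1}, {"tx": 0, "ty": 0, "tz": -30, "ax": 0, "ay": 0, "az": 0, "claw": 1}, {"tx": 0, "ty": 0, "tz": -30, "ax": 0, "ay": 0, "az": 0, "claw": 1}, {"tx": 0, "ty": 0, "tz": -20, "ax": 0, "ay": 0, "az": 0, "claw": 1}, {"tx": 0, "ty": 0, "tz": -17, "ax": 0, "ay": 0, "az": 0, "claw": 1}, {"tx": 0, "ty": 0, "tz": 0, "ax": 0, "ay": 0, "az": 0, "claw": -1}, {"tx": 0, "ty": 0, "tz": 0, "ax": 0, "ay": 0, "az": 0, "claw": -1}, {"tx": 0, "ty": 0, "tz": 0, "ax": 0, "ay": 0, "az": 0, "claw": -1}, {"tx": 0, "ty": 0, "tz": 0, "ax": 0, "ay": 0, "az": 0, "claw": -1}, {"tx": 0, "ty": 0, "tz": 0, "ax": 0, "ay": 0, "az": 0, "claw": -1}]' --newtons 40

```text
time_s: 2.6
tcp_pos: [0.5163, 0.0693, 0.0791]
eef_rot: [-180.0, -0.1, -1.9]
contact_force: [0.1, 0.3, 1.1]
gripper_width: 0.0533
```

Request:
step_arm --increments '[{"tx": 0, "ty": 0, "tz": 0, "ax": 0, "ay": 0, "az": 0, "claw": -1}, {"tx": 0, "ty": 0, "tz": 0, "ax": 0, "ay": 0, "az": 0, "claw": -1}, {"tx": 0, "ty": 0, "tz": 0, "ax": 0, "ay": 0, "az": 0, "claw": -1}, {"tx": 0, "ty": 0, "tz": 0, "ax": 0, "ay": 0, "az": 0, "claw": -1}, {"tx": 0, "ty": 0, "tz": 0, "ax": 0, "ay": 0, "az": 0, "claw": -1}, {"tx": 0, "ty": 0, "tz": 0, "ax": 0, "ay": 0, "az": 0, "claw": -1}, {"tx": 0, "ty": 0, "tz": 20, "ax": 0, "ay": 0, "az": 0, "claw": -1}, {"tx": 0, "ty": 0, "tz": 30, "ax": 0, "ay": 0, "az": 0, "claw": -1}, {"tx": 0, "ty": 0, "tz": 30, "ax": 0, "ay": 0, "az": 0, "claw": -1}]'

```text
time_s: 3.5
tcp_pos: [0.5156, 0.0691, 0.1588]
eef_rot: [180.0, 0.1, -1.9]
contact_force: [0.8, 0.6, -1.3]
gripper_width: 0.0312
```

Request:
step_arm --increments '[{"tx": 3, "ty": -33, "tz": 0, "ax": 0, "ay": 0, "az": -1, "claw": -1}, {"tx": 3, "ty": -33, "tz": 0, "ax": 0, "ay": 0, "az": -1, "claw": -1}, {"tx": 3, "ty": -33, "tz": 0, "ax": 0, "ay": 0, "az": -1, "claw": -1}, {"tx": 3, "ty": -33, "tz": 0, "ax": 0, "ay": 0, "az": -1, "claw": -1}, {"tx": 3, "ty": -33, "tz": 0, "ax": 0, "ay": 0, "az": 0, "claw": -1}, {"tx": 3, "ty": -33, "tz": 0, "ax": 0, "ay": 0, "az": 0, "claw": -1}, {"tx": 3, "ty": -33, "tz": 0, "ax": 0, "ay": 0, "az": 0, "claw": -1}, {"tx": 3, "ty": -33, "tz": 0, "ax": 0, "ay": 0, "az": 0, "claw": -1}, {"tx": 3, "ty": -33, "tz": 0, "ax": 0, "ay": 0, "az": 0, "claw": -1}, {"tx": 3, "ty": -33, "tz": 0, "ax": 0, "ay": 0, "az": 0, "claw": -1}, {"tx": 3, "ty": -33, "tz": 0, "ax": 0, "ay": 0, "az": 0, "claw": -1}, {"tx": 2, "ty": -30, "tz": 0, "ax": 0, "ay": 0, "az": 0, "claw": -1}]'

```text
time_s: 4.7
tcp_pos: [0.5511, -0.3252, 0.158]
eef_rot: [-180.0, 0.0, -6.0]
contact_force: [-0.2, -0.5, -0.9]
gripper_width: 0.031
```

Request:
step_arm --increments '[{"tx": 0, "ty": 0, "tz": -30, "ax": 0, "ay": 0, "az": 0, "claw": -1}, {"tx": 0, "ty": 0, "tz": -30, "ax": 0, "ay": 0, "az": 0, "claw": -1}, {"tx": 0, "ty": 0, "tz": -30, "ax": 0, "ay": 0, "az": 0, "claw": -1}, {"tx": 0, "ty": 0, "tz": -24, "ax": 0, "ay": 0, "az": 0, "claw": -1}, {"tx": 0, "ty": 0, "tz": 0, "ax": 0, "ay": 0, "az": 0, "claw": -1}, {"tx": 0, "ty": 0, "tz": 0, "ax": 0, "ay": 0, "az": 0, "claw": 0.1}, {"tx": 0, "ty": 0, "tz": 0, "ax": 0, "ay": 0, "az": 0, "claw": 0.1}, {"tx": 0, "ty": 0, "tz": 0, "ax": 0, "ay": 0, "az": 0, "claw": 0.1}, {"tx": 0, "ty": 0, "tz": 0, "ax": 0, "ay": 0, "az": 0, "claw": 0.1}, {"tx": 0, "ty": 0, "tz": 0, "ax": 0, "ay": 0, "az": 0, "claw": 0.1}, {"tx": 0, "ty": 0, "tz": 30, "ax": 0, "ay": 0, "az": 0, "claw": 0.1}, {"tx": 0, "ty": 0, "tz": 30, "ax": 0, "ay": 0, "az": 0, "claw": 0.1}]'

```text
time_s: 5.9
tcp_pos: [0.5504, -0.3237, 0.1047]
eef_rot: [-180.0, 0.1, -5.9]
contact_force: [1.3, -0.9, 0.3]
gripper_width: 0.0482
```

Run:
```python
from h import *
s=r.get_state();print(s["tcp_pos"],s["gripper_width"])
c=cap("top");P=cloud(c);cv2.imwrite("pics/top1.png",c["image"])
q=P.reshape(-1,3)
m=(q[:,2]>.066)&(q[:,2]<.1)&(q[:,0]>.47)&(q[:,0]<.56)&(q[:,1]>-.2)&(q[:,1]<.15)
q=q[m];print(len(q),q.min(0).round(3),q.max(0).round(3))
```

```text
[ 0.55044224 -0.32367579  0.10467077] 0.0481523831201392
129 [ 0.501 -0.039  0.068] [ 0.538 -0.008  0.086]
```

Request:
step_arm --increments '[{"tx": 0, "ty": 0, "tz": 45, "ax": 0, "ay": 0, "az": 0, "claw": 0.1}, {"tx": -3, "ty": 30, "tz": 0, "ax": 0, "ay": 0, "az": 5, "claw": 1}, {"tx": -4, "ty": 34, "tz": 0, "ax": 0, "ay": 0, "az": 5, "claw": 1}, {"tx": -4, "ty": 34, "tz": 0, "ax": 0, "ay": 0, "az": 5, "claw": 1}, {"tx": -4, "ty": 34, "tz": 0, "ax": 0, "ay": 0, "az": 0, "claw": 1}, {"tx": -4, "ty": 34, "tz": 0, "ax": 0, "ay": 0, "az": 0, "claw": 1}, {"tx": -4, "ty": 34, "tz": 0, "ax": 0, "ay": 0, "az": 0, "claw": 1}, {"tx": -4, "ty": 34, "tz": 0, "ax": 0, "ay": 0, "az": 0, "claw": 1}, {"tx": -4, "ty": 33, "tz": 0, "ax": 0, "ay": 0, "az": 0, "claw": 1}, {"tx": 0, "ty": 33, "tz": 0, "ax": 0, "ay": 0, "az": 0, "claw": 1}, {"tx": 0, "ty": 0, "tz": -30, "ax": 0, "ay": 0, "az": 0, "claw": 1}]'

```text
time_s: 7.05
tcp_pos: [0.5234, -0.0203, 0.1233]
eef_rot: [-180.0, -0.5, 9.3]
contact_force: [1.5, -0.1, -0.2]
gripper_width: 0.0877
```

Request:
step_arm --increments '[{"tx": 0, "ty": 0, "tz": -25, "ax": 0, "ay": 0, "az": 0, "claw": 1}, {"tx": 0, "ty": 0, "tz": -17, "ax": 0, "ay": 0, "az": 0, "claw": 1}, {"tx": 0, "ty": 0, "tz": 0, "ax": 0, "ay": 0, "az": 0, "claw": -1}, {"tx": 0, "ty": 0, "tz": 0, "ax": 0, "ay": 0, "az": 0, "claw": -1}, {"tx": 0, "ty": 0, "tz": 0, "ax": 0, "ay": 0, "az": 0, "claw": -1}, {"tx": 0, "ty": 0, "tz": 0, "ax": 0, "ay": 0, "az": 0, "claw": -1}, {"tx": 0, "ty": 0, "tz": 0, "ax": 0, "ay": 0, "az": 0, "claw": -1}, {"tx": 0, "ty": 0, "tz": 0, "ax": 0, "ay": 0, "az": 0, "claw": -1}, {"tx": 0, "ty": 0, "tz": 0, "ax": 0, "ay": 0, "az": 0, "claw": -1}, {"tx": 0, "ty": 0, "tz": 0, "ax": 0, "ay": 0, "az": 0, "claw": -1}, {"tx": 0, "ty": 0, "tz": 0, "ax": 0, "ay": 0, "az": 0, "claw": -1}, {"tx": 0, "ty": 0, "tz": 0, "ax": 0, "ay": 0, "az": 0, "claw": -1}]'

```text
time_s: 8.25
tcp_pos: [0.5202, -0.0239, 0.0776]
eef_rot: [180.0, -0.0, 9.1]
contact_force: [0.1, -0.0, 1.4]
gripper_width: 0.0312
```

Request:
step_arm --increments '[{"tx": 0, "ty": 0, "tz": 20, "ax": 0, "ay": 0, "az": 0, "claw": -1}, {"tx": 0, "ty": 0, "tz": 30, "ax": 0, "ay": 0, "az": 0, "claw": -1}, {"tx": 0, "ty": 0, "tz": 30, "ax": 0, "ay": 0, "az": 0, "claw": -1}]'

```text
time_s: 8.55
tcp_pos: [0.5195, -0.024, 0.1579]
eef_rot: [180.0, 0.1, 9.1]
contact_force: [0.9, 0.6, -0.5]
gripper_width: 0.0311
```

Request:
step_arm --increments '[{"tx": -3, "ty": -30, "tz": 0, "ax": 0, "ay": 0, "az": -3, "claw": -1}, {"tx": -3, "ty": -33, "tz": 0, "ax": 0, "ay": 0, "az": -3, "claw": -1}, {"tx": -3, "ty": -33, "tz": 0, "ax": 0, "ay": 0, "az": -3, "claw": -1}, {"tx": -4, "ty": -33, "tz": 0, "ax": 0, "ay": 0, "az": -3, "claw": -1}, {"tx": -4, "ty": -33, "tz": 0, "ax": 0, "ay": 0, "az": -3, "claw": -1}, {"tx": -4, "ty": -33, "tz": 0, "ax": 0, "ay": 0, "az": 0, "claw": -1}, {"tx": -4, "ty": -33, "tz": 0, "ax": 0, "ay": 0, "az": 0, "claw": -1}, {"tx": -4, "ty": -33, "tz": 0, "ax": 0, "ay": 0, "az": 0, "claw": -1}, {"tx": -1, "ty": -33, "tz": 0, "ax": 0, "ay": 0, "az": 0, "claw": -1}]'

```text
time_s: 9.45
tcp_pos: [0.4894, -0.3191, 0.1573]
eef_rot: [-180.0, 0.0, -5.9]
contact_force: [1.4, 0.4, -1.1]
gripper_width: 0.0312
```

Request:
step_arm --increments '[{"tx": 0, "ty": 0, "tz": -30, "ax": 0, "ay": 0, "az": 0, "claw": -1}, {"tx": 0, "ty": 0, "tz": -30, "ax": 0, "ay": 0, "az": 0, "claw": -1}, {"tx": 0, "ty": 0, "tz": -30, "ax": 0, "ay": 0, "az": 0, "claw": -1}, {"tx": 0, "ty": 0, "tz": -24, "ax": 0, "ay": 0, "az": 0, "claw": -1}, {"tx": 0, "ty": 0, "tz": 0, "ax": 0, "ay": 0, "az": 0, "claw": -1}, {"tx": 0, "ty": 0, "tz": 0, "ax": 0, "ay": 0, "az": 0, "claw": 0.1}, {"tx": 0, "ty": 0, "tz": 0, "ax": 0, "ay": 0, "az": 0, "claw": 0.1}, {"tx": 0, "ty": 0, "tz": 0, "ax": 0, "ay": 0, "az": 0, "claw": 0.1}, {"tx": 0, "ty": 0, "tz": 0, "ax": 0, "ay": 0, "az": 0, "claw": 0.1}, {"tx": 0, "ty": 0, "tz": 0, "ax": 0, "ay": 0, "az": 0, "claw": 0.1}, {"tx": 0, "ty": 0, "tz": 30, "ax": 0, "ay": 0, "az": 0, "claw": 0.1}, {"tx": 0, "ty": 0, "tz": 40, "ax": 0, "ay": 0, "az": 0, "claw": -1}]'

```text
time_s: 10.65
tcp_pos: [0.4887, -0.3174, 0.1127]
eef_rot: [-179.9, 0.3, -5.9]
contact_force: [1.9, -0.8, -0.4]
gripper_width: 0.0444
```

Request:
step_arm --increments '[{"tx": 0, "ty": 0, "tz": 45, "ax": 0, "ay": 0, "az": 5, "claw": -1}, {"tx": 0, "ty": 0, "tz": 0, "ax": 0, "ay": 0, "az": 0, "claw": -1}]'

```text
time_s: 10.85
tcp_pos: [0.4936, -0.3194, 0.1656]
eef_rot: [179.8, -0.6, -0.7]
contact_force: [1.6, -0.4, -0.1]
gripper_width: 0.0299
```

```bash
cat >> h.py <<'E'
def tags(c):
    im=c["image"];hsv=cv2.cvtColor(im,cv2.COLOR_BGR2HSV)
    m=np.zeros(im.shape[:2],bool);m[150:290,205:350]=1
    m&=(hsv[...,1]<50)&(hsv[...,2]>150)
    n,l,s,ce=cv2.connectedComponentsWithStats(m.astype(np.uint8))
    for i in range(1,n):
        if s[i,4]<200: continue
        v,u=np.nonzero(l==i); p=np.array([ray(c,a,b,.053)[:2] for a,b in zip(u,v)],np.float32)
        q=cv2.minAreaRect(p);print("tag",(np.array(q[0])*1e3).round(1),(np.array(q[1])*1e3).round(1),round(q[2],1),"far x",p[:,0].max().round(4),"near x",p[:,0].min().round(4))
E
python3 - <<'E'
from h import *
s=r.get_state();print(s["tcp_pos"],s["eef_rot"],s["gripper_width"])
c=cap("top");tags(c);a=c["image"][140:310,200:440]
b=cap("side")["image"][150:350,190:350]
a=cv2.resize(a,None,fx=2,fy=2,interpolation=2);b=cv2.resize(b,None,fx=2,fy=2)
o=np.zeros((400,800,3),np.uint8);o[:340,:480]=a;o[:400,480:800]=b;cv2.imwrite("pics/chk2.png",o)
E
```

```text
[ 0.49356385 -0.31937167  0.16557915] [179.75473223  -0.59486783  -0.70755736] 0.029905649046774608
tag [577.   72.1] [227.3 405.8] 90.0 far x 0.7799 near x 0.374
tag [ 7.455e+02 -5.000e-01] [213.4  60.2] 88.7 far x 0.7768 near x 0.7129
tag [ 744.6 -179.2] [ 54.8 122. ] 5.5 far x 0.7715 near x 0.7123
tag [628.7  67.4] [ 46.6 117.3] 89.0 far x 0.6877 near x 0.5697
tag [619.1 -24.5] [ 47.8 121. ] 86.9 far x 0.6795 near x 0.5588
```

View pics/chk2.png

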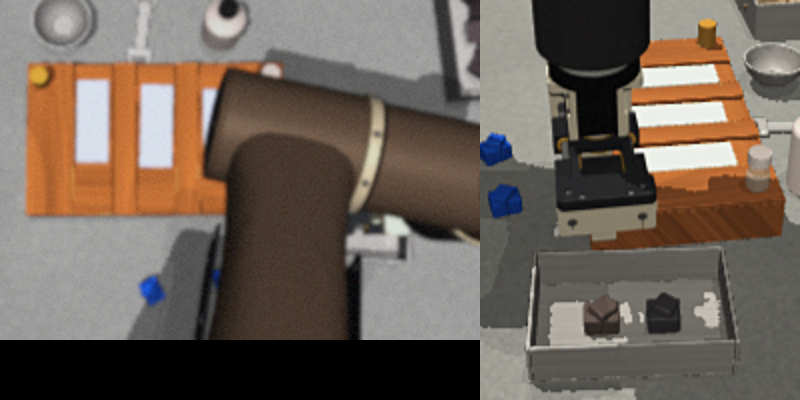

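Both stones are in the pan, at about (602,315) and (663,312), and the board is clear. Next is the left tag, so I'm going behind its far end.

Request:
step_arm --increments '[{"tx": 0, "ty": 10, "tz": 30, "ax": 0, "ay": 0, "az": 0, "claw": -1}, {"tx": 18, "ty": 34, "tz": 0, "ax": 0, "ay": 0, "az": 0, "claw": -1}, {"tx": 19, "ty": 34, "tz": 0, "ax": 0, "ay": 0, "az": 0, "claw": -1}, {"tx": 19, "ty": 34, "tz": 0, "ax": 0, "ay": 0, "az": 0, "claw": -1}, {"tx": 19, "ty": 34, "tz": 0, "ax": 0, "ay": 0, "az": 0, "claw": -1}, {"tx": 19, "ty": 34, "tz": 0, "ax": 0, "ay": 0, "az": 0, "claw": -1}, {"tx": 19, "ty": 34, "tz": 0, "ax": 0, "ay": 0, "az": 0, "claw": -1}, {"tx": 19, "ty": 34, "tz": 0, "ax": 0, "ay": 0, "az": 0, "claw": -1}, {"tx": 19, "ty": 34, "tz": 0, "ax": 0, "ay": 0, "az": 0, "claw": -1}, {"tx": 19, "ty": 34, "tz": 0, "ax": 0, "ay": 0, "az": 0, "claw": -1}, {"tx": 19, "ty": 34, "tz": 0, "ax": 0, "ay": 0, "az": 0, "claw": -1}, {"tx": 19, "ty": 35, "tz": 0, "ax": 0, "ay": 0, "az": 0, "claw": -1}]'

```text
time_s: 12.15
tcp_pos: [0.698, 0.0684, 0.1867]
eef_rot: [180.0, 0.1, -1.0]
contact_force: [0.1, -0.6, 0.7]
gripper_width: 0.0004
```

Request:
step_arm --increments '[{"tx": 0, "ty": 0, "tz": 0, "ax": 0, "ay": 0, "az": 0, "claw": -1}, {"tx": 0, "ty": 0, "tz": 0, "ax": 0, "ay": 0, "az": 0, "claw": -1}]'

```text
time_s: 12.35
tcp_pos: [0.6975, 0.068, 0.1862]
eef_rot: [179.9, 0.2, -0.9]
contact_force: [-0.7, -0.7, -1.0]
gripper_width: 0.0006
```

Request:
step_arm --increments '[{"tx": 5, "ty": -2, "tz": -40, "ax": 0, "ay": 0, "az": 0, "claw": -1}, {"tx": 0, "ty": 0, "tz": -40, "ax": 0, "ay": 0, "az": 0, "claw": -1}, {"tx": 0, "ty": 0, "tz": -20, "ax": 0, "ay": 0, "az": 0, "claw": -1}, {"tx": 0, "ty": 0, "tz": -8, "ax": 0, "ay": 0, "az": 0, "claw": -1}, {"tx": 0, "ty": 0, "tz": -4, "ax": 0, "ay": 0, "az": 0, "claw": -1}, {"tx": 0, "ty": 0, "tz": -3, "ax": 0, "ay": 0, "az": 0, "claw": -1}, {"tx": 0, "ty": 0, "tz": 0, "ax": 0, "ay": 0, "az": 0, "claw": -1}]'

```text
time_s: 13.05
tcp_pos: [0.7036, 0.0651, 0.0746]
eef_rot: [-180.0, -0.1, -0.9]
contact_force: [0.5, 0.2, -0.4]
gripper_width: 0.0005
```

Request:
step_arm --increments '[{"tx": 0, "ty": 0, "tz": -2, "ax": 0, "ay": 0, "az": 0, "claw": -1}, {"tx": 0, "ty": 0, "tz": -2, "ax": 0, "ay": 0, "az": 0, "claw": -1}, {"tx": 0, "ty": 0, "tz": 0, "ax": 0, "ay": 0, "az": 0, "claw": -1}]'

```text
time_s: 13.35
tcp_pos: [0.7031, 0.0652, 0.0697]
eef_rot: [-180.0, -0.0, -0.9]
contact_force: [-0.8, 0.6, -0.2]
gripper_width: 0.0003
```

Request:
step_arm --increments '[{"tx": -9, "ty": 0.2, "tz": 0, "ax": 0, "ay": 0, "az": 0, "claw": -1}, {"tx": -9, "ty": 0.2, "tz": 0, "ax": 0, "ay": 0, "az": 0, "claw": -1}, {"tx": -9, "ty": 0.2, "tz": 0, "ax": 0, "ay": 0, "az": 0, "claw": -1}, {"tx": -9, "ty": 0.2, "tz": 0, "ax": 0, "ay": 0, "az": 0, "claw": -1}, {"tx": -9, "ty": 0.2, "tz": 0, "ax": 0, "ay": 0, "az": 0, "claw": -1}, {"tx": -9, "ty": 0.2, "tz": 0, "ax": 0, "ay": 0, "az": 0, "claw": -1}, {"tx": -9, "ty": 0.2, "tz": 0, "ax": 0, "ay": 0, "az": 0, "claw": -1}, {"tx": -9, "ty": 0.2, "tz": 0, "ax": 0, "ay": 0, "az": 0, "claw": -1}, {"tx": -9, "ty": 0.2, "tz": 0, "ax": 0, "ay": 0, "az": 0, "claw": -1}, {"tx": -9, "ty": 0.2, "tz": 0, "ax": 0, "ay": 0, "az": 0, "claw": -1}, {"tx": -9, "ty": 0.2, "tz": 0, "ax": 0, "ay": 0, "az": 0, "claw": -1}, {"tx": -9, "ty": 0.2, "tz": 0, "ax": 0, "ay": 0, "az": 0, "claw": -1}]'

```text
time_s: 14.55
tcp_pos: [0.5945, 0.0676, 0.0696]
eef_rot: [-180.0, -0.0, -0.9]
contact_force: [0.9, -0.3, 1.0]
gripper_width: 0.0006
```

Run:
```python
from h import *
s=r.get_state();print(s["tcp_pos"],s["eef_rot"],s["contact_force"])
c=cap("top");w=cap("wrist")["image"];sd=cap("side")["image"][140:300,190:350]
o=np.zeros((420,800,3),np.uint8);o[:315,:420]=cv2.resize(w,(420,315));o[:376,424:800]=cv2.resize(sd,(376,376));cv2.imwrite("pics/p1.png",o)
```

```text
[0.59448296 0.06755795 0.06961887] [-1.79997353e+02 -1.07056179e-02 -9.29225362e-01] [ 0.91662425 -0.31607958  1.00939193]
```

View pics/p1.png

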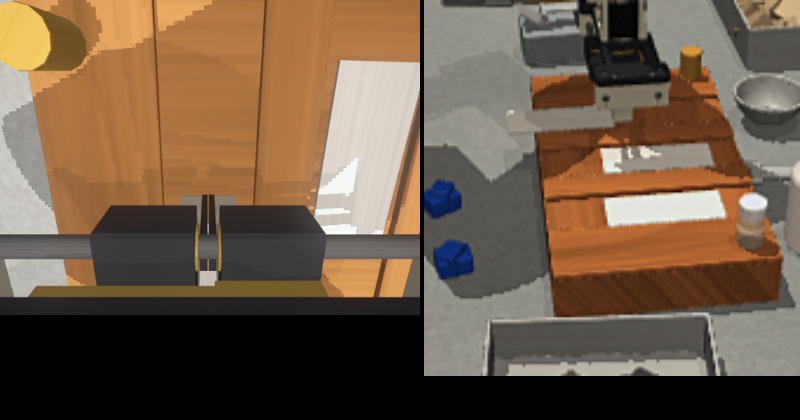

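The tag slides ahead of the fingers. Its end already overhangs the near edge at about (512,122) in the side crop. I'll push the rest of the way, then measure.

Request:
step_arm --increments '[{"tx": -7, "ty": 0.2, "tz": 0, "ax": 0, "ay": 0, "az": 0, "claw": -1}, {"tx": -6, "ty": 0.2, "tz": 0, "ax": 0, "ay": 0, "az": 0, "claw": -1}, {"tx": -4, "ty": 0, "tz": 0, "ax": 0, "ay": 0, "az": 0, "claw": -1}, {"tx": 0, "ty": 0, "tz": 0, "ax": 0, "ay": 0, "az": 0, "claw": -1}, {"tx": 5, "ty": 0, "tz": 5, "ax": 0, "ay": 0, "az": 0, "claw": -1}, {"tx": 5, "ty": 0, "tz": 40, "ax": 0, "ay": 0, "az": 0, "claw": -1}, {"tx": 0, "ty": 0, "tz": 45, "ax": 0, "ay": 0, "az": 0, "claw": 0}, {"tx": -30, "ty": 0, "tz": 10, "ax": 0, "ay": 0, "az": 0, "claw": 1}, {"tx": -38, "ty": 0, "tz": 10, "ax": 0, "ay": 0, "az": 0, "claw": 1}, {"tx": -38, "ty": 0, "tz": 0, "ax": 0, "ay": 0, "az": 0, "claw": 1}, {"tx": -40, "ty": 0, "tz": 0, "ax": 0, "ay": 0, "az": 0, "claw": 1}, {"tx": 0, "ty": 0, "tz": 0, "ax": 0, "ay": 0, "az": 0, "claw": 1}]'

```text
time_s: 15.9
tcp_pos: [0.4382, 0.0669, 0.1799]
eef_rot: [-180.0, 0.1, -0.9]
contact_force: [1.1, 0.2, 1.3]
gripper_width: 0.0428
```

Run:
```python
from h import *
s=r.get_state();print(s["tcp_pos"],s["eef_rot"],s["contact_force"])
c=cap("wrist");im=c["image"];P=cloud(c);cv2.imwrite("pics/w2.png",im)
hsv=cv2.cvtColor(im,cv2.COLOR_BGR2HSV)
# tag plane points
for z,nm in((.053,"tag"),):
    m=(abs(P[...,2]-.053)<.004)&(hsv[...,1]<60)&(c["depth"]>0)&(P[...,0]<.75)&(P[...,1]>-.01)&(P[...,1]<.13)
    n,l,st,ce=cv2.connectedComponentsWithStats(m.astype(np.uint8))
    for i in range(1,n):
        if st[i,4]<300: continue
        q=cv2.minAreaRect((P[l==i][:,:2]*1e3).astype(np.float32));print(nm,st[i],q)
```

```text
[0.43820841 0.06694245 0.17994574] [-1.79962724e+02  6.18226966e-02 -9.20058268e-01] [1.12283718 0.18516949 1.26516947]
tag [374   0  21  30 525] ((570.6555786132812, -4.641700267791748), (10.831843376159668, 17.17253303527832), 88.46825408935547)
tag [  236    19    74   180 11916] ((509.2611999511719, 67.99867248535156), (50.27661895751953, 121.90496826171875), 89.49468994140625)
```

View pics/w2.png

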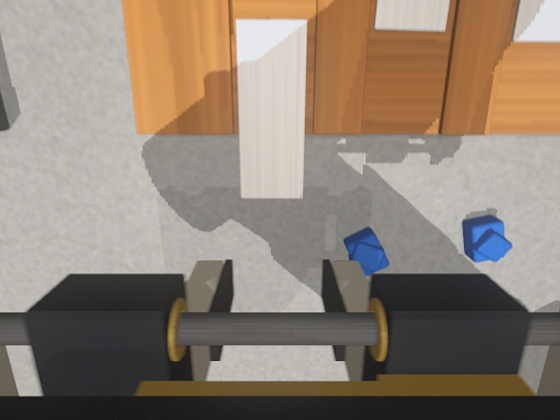

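Tag centre is (509,68) with about 45 mm out over the edge, so I can grip it.

Request:
step_arm --increments '[{"tx": 12, "ty": 1, "tz": 0, "ax": 0, "ay": 0, "az": 0, "claw": 1}, {"tx": 12, "ty": 0, "tz": 0, "ax": 0, "ay": 0, "az": 0, "claw": 1}, {"tx": 0, "ty": 0, "tz": -20, "ax": 0, "ay": 0, "az": 0, "claw": 1}, {"tx": 0, "ty": 0, "tz": -25, "ax": 0, "ay": 0, "az": 0, "claw": 1}, {"tx": 0, "ty": 0, "tz": -30, "ax": 0, "ay": 0, "az": 0, "claw": 1}, {"tx": 0, "ty": 0, "tz": -30, "ax": 0, "ay": 0, "az": 0, "claw": 1}, {"tx": 0, "ty": 0, "tz": -18, "ax": 0, "ay": 0, "az": 0, "claw": 1}, {"tx": 0, "ty": 0, "tz": -4, "ax": 0, "ay": 0, "az": 0, "claw": 1}, {"tx": 0, "ty": 0, "tz": 0, "ax": 0, "ay": 0, "az": 0, "claw": 1}, {"tx": 0, "ty": 0, "tz": 0, "ax": 0, "ay": 0, "az": 0, "claw": 1}]' --newtons 50

```text
time_s: 16.95
tcp_pos: [0.4673, 0.0691, 0.053]
eef_rot: [-180.0, -0.0, -0.9]
contact_force: [-0.3, -0.2, -0.4]
gripper_width: 0.0873
```

Request:
step_arm --increments '[{"tx": -3, "ty": 0, "tz": -1, "ax": 0, "ay": 0, "az": 0, "claw": -1}, {"tx": 0, "ty": 0, "tz": 0, "ax": 0, "ay": 0, "az": 0, "claw": -1}, {"tx": 0, "ty": 0, "tz": 0, "ax": 0, "ay": 0, "az": 0, "claw": -1}, {"tx": 0, "ty": 0, "tz": 0, "ax": 0, "ay": 0, "az": 0, "claw": -1}, {"tx": 0, "ty": 0, "tz": 0, "ax": 0, "ay": 0, "az": 0, "claw": -1}, {"tx": 0, "ty": 0, "tz": 0, "ax": 0, "ay": 0, "az": 0, "claw": -1}, {"tx": 0, "ty": 0, "tz": 0, "ax": 0, "ay": 0, "az": 0, "claw": -1}, {"tx": 0, "ty": 0, "tz": 0, "ax": 0, "ay": 0, "az": 0, "claw": -1}, {"tx": 0, "ty": 0, "tz": 0, "ax": 0, "ay": 0, "az": 0, "claw": -1}]'

```text
time_s: 17.85
tcp_pos: [0.4632, 0.069, 0.0516]
eef_rot: [-180.0, -0.0, -0.9]
contact_force: [-0.9, 0.3, 0.0]
gripper_width: 0.0443
```

Request:
step_arm --increments '[{"tx": 0, "ty": 0, "tz": 5, "ax": 0, "ay": 0, "az": 0, "claw": -1}, {"tx": 0, "ty": 0, "tz": 10, "ax": 0, "ay": 0, "az": 0, "claw": -1}, {"tx": 0, "ty": 0, "tz": 15, "ax": 0, "ay": 0, "az": 0, "claw": -1}, {"tx": 0, "ty": 0, "tz": 20, "ax": 0, "ay": 0, "az": 0, "claw": -1}, {"tx": 0, "ty": 0, "tz": 20, "ax": 0, "ay": 0, "az": 0, "claw": -1}]'

```text
time_s: 18.35
tcp_pos: [0.4629, 0.0687, 0.1229]
eef_rot: [180.0, 0.0, -0.9]
contact_force: [1.0, 1.1, -1.6]
gripper_width: 0.0446
```

Request:
step_arm --increments '[{"tx": -12, "ty": 10, "tz": 0, "ax": 0, "ay": 0, "az": 0.5, "claw": -1}, {"tx": -14, "ty": 20, "tz": 0, "ax": 0, "ay": 0, "az": 0.5, "claw": -1}, {"tx": -14, "ty": 25, "tz": 0, "ax": 0, "ay": 0, "az": 0.5, "claw": -1}, {"tx": -14, "ty": 25, "tz": 0, "ax": 0, "ay": 0, "az": 0.5, "claw": -1}, {"tx": -14, "ty": 25, "tz": 0, "ax": 0, "ay": 0, "az": 0, "claw": -1}, {"tx": -10, "ty": 25, "tz": 0, "ax": 0, "ay": 0, "az": 0, "claw": -1}, {"tx": -10, "ty": 25, "tz": 0, "ax": 0, "ay": 0, "az": 0, "claw": -1}, {"tx": -10, "ty": 25, "tz": 0, "ax": 0, "ay": 0, "az": 0, "claw": -1}, {"tx": 0, "ty": 25, "tz": 0, "ax": 0, "ay": 0, "az": 0, "claw": -1}, {"tx": 0, "ty": 25, "tz": 0, "ax": 0, "ay": 0, "az": 0, "claw": -1}, {"tx": 0, "ty": 20, "tz": 0, "ax": 0, "ay": 0, "az": 0, "claw": -1}, {"tx": 0, "ty": 0, "tz": 0, "ax": 0, "ay": 0, "az": 0, "claw": -1}]'

```text
time_s: 19.55
tcp_pos: [0.3658, 0.3217, 0.1218]
eef_rot: [-180.0, -0.0, 1.2]
contact_force: [-0.3, 0.4, -1.4]
gripper_width: 0.0444
```

Run:
```python
from h import *
s=r.get_state();print(s["tcp_pos"],s["eef_rot"],s["contact_force"],s["gripper_width"])
c=cap("wrist");im=c["image"];P=cloud(c);cv2.imwrite("pics/w3.png",im)
Z=P[...,2];d=c["depth"]>0
def rect(m,nm,mn=200):
    n,l,st,ce=cv2.connectedComponentsWithStats(m.astype(np.uint8))
    for i in range(1,n):
        if st[i,4]<mn: continue
        q=P[l==i];a=cv2.minAreaRect((q[:,:2]*1e3).astype(np.float32));A=np.c_[q[:,:2]-q[:,:2].mean(0),np.ones(len(q))];k=np.linalg.lstsq(A,q[:,2],rcond=None)[0]
        print(nm,st[i].tolist(),np.round(a[0],1),np.round(a[1],1),round(a[2],1),"zfit",k.round(4))
rect(d&(abs(Z-.0455)<.004)&(P[...,1]>.25),"block top")
rect(d&(Z>.03)&(Z<.09)&(P[...,0]>.47)&(P[...,1]>.25),"holder all")
rect(d&(Z>.105)&(Z<.135)&(P[...,0]>.35)&(P[...,1]>.27),"tag")
```

```text
[0.36582903 0.32171335 0.12182894] [-1.79957689e+02 -4.69688656e-02  1.15401840e+00] [-0.25986982  0.40183988 -1.36623664] 0.04436062583113328
block top [209, 0, 131, 6, 608] [496.5 325.6] [ 2.4 68.5] 1.1 zfit [0.9296 0.0284 0.0437]
holder all [209, 0, 131, 11, 1191] [496.5 325.5] [ 2.4 68.6] 1.1 zfit [5.1691 0.1508 0.0399]
tag [182, 30, 192, 282, 36040] [416.3 321.9] [110.8  77.3] 0.6 zfit [-0.0137  0.0007  0.1225]
```

View pics/w3.png

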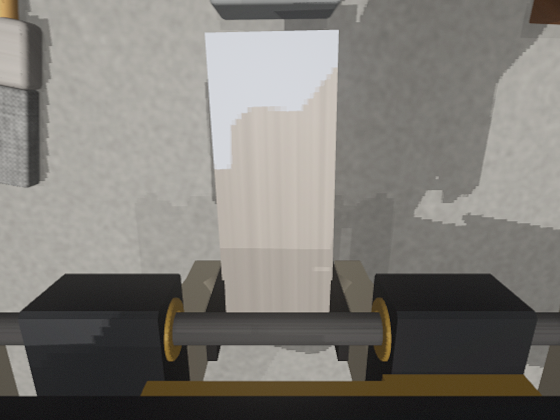

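The tag is held level and straight. Holder front edge is at x≈0.496, y≈0.3255, yaw 1.1°, so I need about +3 mm in y before lowering and inserting.

Request:
step_arm --increments '[{"tx": 0, "ty": 3, "tz": -20, "ax": 0, "ay": 0, "az": 0, "claw": -1}, {"tx": 0, "ty": 0, "tz": -25, "ax": 0, "ay": 0, "az": 0, "claw": -1}, {"tx": 0, "ty": 0, "tz": -20, "ax": 0, "ay": 0, "az": 0, "claw": -1}, {"tx": 0, "ty": 0, "tz": -8, "ax": 0, "ay": 0, "az": 0, "claw": -1}, {"tx": 0, "ty": 0, "tz": 0, "ax": 0, "ay": 0, "az": 0, "claw": -1}, {"tx": 0, "ty": 0, "tz": 0, "ax": 0, "ay": 0, "az": 0, "claw": -1}]'

```text
time_s: 20.2
tcp_pos: [0.3655, 0.3221, 0.0492]
eef_rot: [-180.0, -0.0, 1.1]
contact_force: [0.1, -0.0, -0.6]
gripper_width: 0.0442
```

Run:
```python
from h import *
s=r.get_state();print(s["tcp_pos"],s["eef_rot"],s["contact_force"],s["gripper_width"])
c=cap("wrist");im=c["image"];P=cloud(c);cv2.imwrite("pics/w4.png",im)
Z=P[...,2];d=c["depth"]>0
def rect(m,nm,mn=200):
    n,l,st,ce=cv2.connectedComponentsWithStats(m.astype(np.uint8))
    for i in range(1,n):
        if st[i,4]<mn: continue
        q=P[l==i];a=cv2.minAreaRect((q[:,:2]*1e3).astype(np.float32));A=np.c_[q[:,:2]-q[:,:2].mean(0),np.ones(len(q))];k=np.linalg.lstsq(A,q[:,2],rcond=None)[0]
        print(nm,st[i].tolist(),np.round(a[0],1),np.round(a[1],1),round(a[2],1),"zfit",k.round(4))
rect(d&(abs(Z-.0455)<.005)&(P[...,0]>.485)&(P[...,1]>.25),"block top")
rect(d&(Z>.058)&(Z<.1)&(P[...,0]>.485)&(P[...,1]>.25),"arm")
rect(d&(Z>.042)&(Z<.056)&(P[...,0]>.385)&(P[...,0]<.485)&(P[...,1]>.27),"tag")
```

```text
[0.36553391 0.32207826 0.04918488] [-1.79983001e+02 -2.25877789e-02  1.06215027e+00] [ 0.10222067 -0.03844201 -0.63746777] 0.04420355416583496
tag [205, 30, 134, 232, 28108] [427.6 323.9] [86.7 46.5] 2.2 zfit [-0.014  -0.      0.0496]
```

View pics/w4.png

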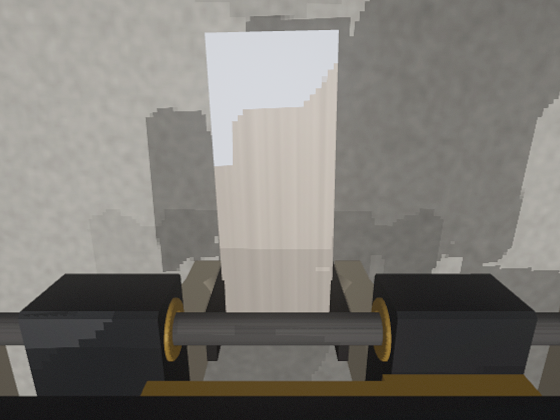

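Request:
step_arm --increments '[{"tx": 8, "ty": 0.2, "tz": 1, "ax": 0, "ay": 0, "az": 0, "claw": -1}, {"tx": 8, "ty": 0.2, "tz": 0, "ax": 0, "ay": 0, "az": 0, "claw": -1}, {"tx": 8, "ty": 0.2, "tz": 0, "ax": 0, "ay": 0, "az": 0, "claw": -1}, {"tx": 8, "ty": 0.2, "tz": 0, "ax": 0, "ay": 0, "az": 0, "claw": -1}, {"tx": 6, "ty": 0.1, "tz": 0, "ax": 0, "ay": 0, "az": 0, "claw": -1}]'

```text
time_s: 20.75
tcp_pos: [0.4041, 0.3228, 0.0496]
eef_rot: [-180.0, -0.0, 1.0]
contact_force: [0.5, 0.2, -1.3]
gripper_width: 0.0441
```

Request:
step_arm --increments '[{"tx": 5, "ty": 0.1, "tz": 0, "ax": 0, "ay": 0, "az": 0, "claw": -1}, {"tx": 5, "ty": 0.1, "tz": 0, "ax": 0, "ay": 0, "az": 0, "claw": -1}, {"tx": 5, "ty": 0.1, "tz": 0, "ax": 0, "ay": 0, "az": 0, "claw": -1}, {"tx": 5, "ty": 0.1, "tz": 0, "ax": 0, "ay": 0, "az": 0, "claw": -1}]'

```text
time_s: 21.15
tcp_pos: [0.4219, 0.322, 0.0488]
eef_rot: [179.9, 0.2, 1.0]
contact_force: [-3.7, -0.1, -1.6]
gripper_width: 0.0441
```

Request:
step_arm --increments '[{"tx": 5, "ty": 0.1, "tz": 0, "ax": 0, "ay": 0, "az": 0, "claw": -1}, {"tx": 5, "ty": 0.1, "tz": 0, "ax": 0, "ay": 0, "az": 0, "claw": -1}, {"tx": 5, "ty": 0.1, "tz": 0, "ax": 0, "ay": 0, "az": 0, "claw": -1}]'

```text
time_s: 21.45
tcp_pos: [0.4381, 0.3233, 0.0493]
eef_rot: [180.0, 0.0, 1.1]
contact_force: [-3.4, -0.5, -1.4]
gripper_width: 0.0438
```

Run:
```python
from h import *
s=r.get_state();print(s["tcp_pos"],s["eef_rot"],s["contact_force"],s["gripper_width"])
a=cap("top")["image"][190:270,110:200];b=cap("side")["image"][110:190,190:290];w=cap("wrist")["image"]
o=np.zeros((600,800,3),np.uint8);o[:320,:360]=cv2.resize(a,(360,320),interpolation=2);o[:320,380:780]=cv2.resize(b,(400,320),interpolation=2);o[325:595,:360]=cv2.resize(w,(360,270));cv2.imwrite("pics/ins1.png",o)
```

```text
[0.43812501 0.3232543  0.04932819] [1.79966508e+02 3.87742537e-02 1.06530961e+00] [-3.44398352 -0.48545235 -1.37260462] 0.04381880463484526
```

View pics/ins1.png

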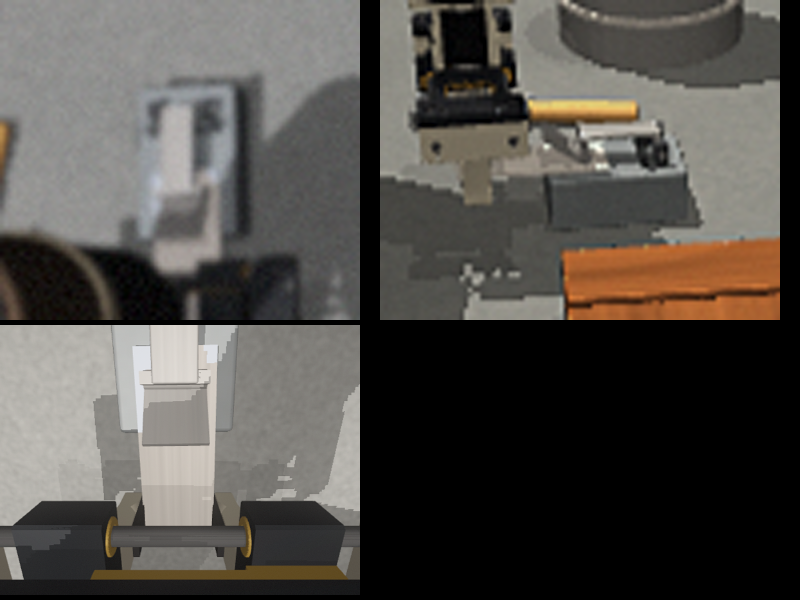

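The tag is under the arm, with its lead end visible past the pressing bar. About 3.5 N of push matches the spring. I'll keep going toward the stop.

Request:
step_arm --increments '[{"tx": 6, "ty": 0.1, "tz": 0, "ax": 0, "ay": 0, "az": 0, "claw": -1}, {"tx": 6, "ty": 0.1, "tz": 0, "ax": 0, "ay": 0, "az": 0, "claw": -1}, {"tx": 5, "ty": 0.1, "tz": 0, "ax": 0, "ay": 0, "az": 0, "claw": -1}, {"tx": 0, "ty": 0, "tz": -2, "ax": 0, "ay": 0, "az": 0, "claw": -1}]'

```text
time_s: 22.0
tcp_pos: [0.4562, 0.3241, 0.0477]
eef_rot: [-180.0, -0.1, 1.1]
contact_force: [1.1, -1.3, -2.4]
gripper_width: 0.0442
```

Request:
step_arm --increments '[{"tx": 0, "ty": 0, "tz": 0, "ax": 0, "ay": 0, "az": 0, "claw": 0.5}, {"tx": 0, "ty": 0, "tz": 0, "ax": 0, "ay": 0, "az": 0, "claw": 0.8}, {"tx": 0, "ty": 0, "tz": 0, "ax": 0, "ay": 0, "az": 0, "claw": 0.8}, {"tx": 0, "ty": 0, "tz": 0, "ax": 0, "ay": 0, "az": 0, "claw": 0.8}, {"tx": -10, "ty": 0, "tz": 0, "ax": 0, "ay": 0, "az": 0, "claw": 0.8}, {"tx": -20, "ty": 0, "tz": 0, "ax": 0, "ay": 0, "az": 0, "claw": 0.8}, {"tx": -20, "ty": 0, "tz": 0, "ax": 0, "ay": 0, "az": 0, "claw": -1}, {"tx": -12, "ty": 0, "tz": 0, "ax": 0, "ay": 0, "az": 0, "claw": -1}, {"tx": 0, "ty": 0, "tz": 0, "ax": 0, "ay": 0, "az": 0, "claw": -1}, {"tx": 0, "ty": 0, "tz": 0, "ax": 0, "ay": 0, "az": 0, "claw": -1}, {"tx": 0, "ty": 0, "tz": 0, "ax": 0, "ay": 0, "az": 0, "claw": -1}, {"tx": 0, "ty": 0, "tz": 0, "ax": 0, "ay": 0, "az": 0, "claw": -1}]'

```text
time_s: 23.2
tcp_pos: [0.3936, 0.3239, 0.0475]
eef_rot: [-180.0, -0.0, 1.0]
contact_force: [-0.5, -0.6, -0.8]
gripper_width: 0.0366
```

Request:
step_arm --increments '[{"tx": 0, "ty": 0, "tz": 0, "ax": 0, "ay": 0, "az": 0, "claw": -1}, {"tx": 0, "ty": 0, "tz": 0, "ax": 0, "ay": 0, "az": 0, "claw": -1}, {"tx": 0, "ty": 0, "tz": 0, "ax": 0, "ay": 0, "az": 0, "claw": -1}, {"tx": 0, "ty": 0, "tz": 0, "ax": 0, "ay": 0, "az": 0, "claw": -1}, {"tx": 0, "ty": 0, "tz": 0, "ax": 0, "ay": 0, "az": 0, "claw": -1}, {"tx": 10, "ty": 0.2, "tz": 0, "ax": 0, "ay": 0, "az": 0, "claw": -1}, {"tx": 10, "ty": 0.2, "tz": 0, "ax": 0, "ay": 0, "az": 0, "claw": -1}, {"tx": 10, "ty": 0.2, "tz": 0, "ax": 0, "ay": 0, "az": 0, "claw": -1}, {"tx": 5, "ty": 0, "tz": 0, "ax": 0, "ay": 0, "az": 0, "claw": -1}, {"tx": 3, "ty": 0, "tz": 0, "ax": 0, "ay": 0, "az": 0, "claw": -1}, {"tx": 3, "ty": 0, "tz": 0, "ax": 0, "ay": 0, "az": 0, "claw": -1}]'

```text
time_s: 24.3
tcp_pos: [0.4335, 0.3237, 0.0471]
eef_rot: [179.9, 0.1, 1.0]
contact_force: [-5.6, 1.4, 1.6]
gripper_width: 0.0004
```

Request:
step_arm --increments '[{"tx": 2, "ty": 0, "tz": 0, "ax": 0, "ay": 0, "az": 0, "claw": -1}, {"tx": 2, "ty": 0, "tz": 0, "ax": 0, "ay": 0, "az": 0, "claw": -1}]'

```text
time_s: 24.5
tcp_pos: [0.4373, 0.3238, 0.0472]
eef_rot: [179.9, 0.1, 1.0]
contact_force: [-6.2, 0.2, 1.8]
gripper_width: 0.0004
```

Request:
step_arm --increments '[{"tx": 1, "ty": 0, "tz": 0, "ax": 0, "ay": 0, "az": 0, "claw": -1}, {"tx": 1, "ty": 0, "tz": 0, "ax": 0, "ay": 0, "az": 0, "claw": -1}]'

```text
time_s: 24.7
tcp_pos: [0.4388, 0.3236, 0.0471]
eef_rot: [179.9, 0.1, 1.0]
contact_force: [-11.9, 2.0, 5.2]
gripper_width: 0.0002
```

Request:
step_arm --increments '[{"tx": 1, "ty": 0, "tz": 0, "ax": 0, "ay": 0, "az": 0, "claw": -1}]'

```text
time_s: 24.8
tcp_pos: [0.439, 0.3235, 0.047]
eef_rot: [179.9, 0.2, 1.0]
contact_force: [-17.4, 3.2, 7.8]
gripper_width: 0.0006
```

Request:
step_arm --increments '[{"tx": 0.5, "ty": 0, "tz": 0, "ax": 0, "ay": 0, "az": 0, "claw": -1}, {"tx": 0, "ty": 0, "tz": 0, "ax": 0, "ay": 0, "az": 0, "claw": -1}]'

```text
time_s: 25.0
tcp_pos: [0.439, 0.3235, 0.047]
eef_rot: [179.9, 0.2, 1.0]
contact_force: [-16.4, 2.2, 6.9]
gripper_width: 0.0003
```

Run:
```python
from h import *
s=r.get_state();print(s["tcp_pos"],s["eef_rot"],s["contact_force"],s["gripper_width"])
```

```text
[0.43899951 0.32350283 0.04703925] [179.894513     0.23163942   1.02563581] [-16.42934926   2.15630225   6.92961932] 0.0003009263202324549
```

Hard stop reached at TCP x=0.439, about 17 N. I'll back off, look, and head for the middle tag.

Request:
step_arm --increments '[{"tx": -15, "ty": 0, "tz": 0, "ax": 0, "ay": 0, "az": 0, "claw": -1}, {"tx": -20, "ty": 0, "tz": 20, "ax": 0, "ay": 0, "az": 0, "claw": -1}, {"tx": 0, "ty": 0, "tz": 45, "ax": 0, "ay": 0, "az": 0, "claw": -1}, {"tx": 0, "ty": 0, "tz": 45, "ax": 0, "ay": 0, "az": 0, "claw": -1}, {"tx": 0, "ty": 0, "tz": 30, "ax": 0, "ay": 0, "az": 0, "claw": -1}, {"tx": 0, "ty": 0, "tz": 0, "ax": 0, "ay": 0, "az": 0, "claw": -1}]'

```text
time_s: 25.6
tcp_pos: [0.408, 0.3264, 0.1925]
eef_rot: [-179.6, -0.3, 1.1]
contact_force: [0.5, 0.4, -1.1]
gripper_width: 0.0006
```

Run:
```python
from h import *
s=r.get_state();print(s["tcp_pos"],s["eef_rot"],s["contact_force"],s["gripper_width"])
c=cap("wrist");im=c["image"];P=cloud(c);cv2.imwrite("pics/w5.png",im)
Z=P[...,2];d=c["depth"]>0
m=d&(abs(Z-.048)<.004)&(P[...,0]>.42)&(P[...,0]<.495)&(P[...,1]>.29)&(P[...,1]<.36)
q=P[m];a=cv2.minAreaRect((q[:,:2]*1e3).astype(np.float32));print("protruding",a,len(q))
c=cap("top");tags(c)
P=cloud(c).reshape(-1,3);q=P[(P[:,2]>.066)&(P[:,2]<.12)&(P[:,0]>.47)&(P[:,0]<.6)&(P[:,1]>-.2)&(P[:,1]<.15)];print("on board",len(q))
```

```text
[0.4080379  0.32641922 0.19249125] [-179.60256819   -0.33936544    1.11023953] [ 0.48143192  0.36913491 -1.07349401] 0.0005837939373441145
protruding ((473.26470947265625, 322.5074768066406), (43.98211669921875, 46.25928497314453), 1.0034351348876953) 3640
tag [619.1 -24.6] [ 47.7 120.9] 86.9 far x 0.6795 near x 0.5589
tag [ 611.2 -114.6] [ 46.5 120. ] 88.1 far x 0.6714 near x 0.5509
on board 0
```

View pics/w5.png

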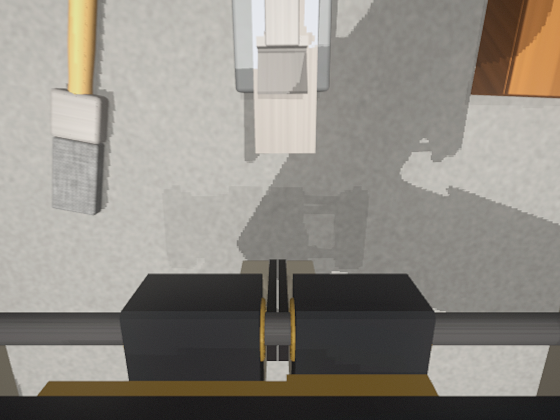

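First tag is home and straight: about 45 mm protruding, yaw 1.0°, within about 2 mm of centre. Now the middle tag.

Request:
step_arm --increments '[{"tx": 24, "ty": -30, "tz": 0, "ax": 0, "ay": 0, "az": -0.5, "claw": -1}, {"tx": 24, "ty": -30, "tz": 0, "ax": 0, "ay": 0, "az": -0.5, "claw": -1}, {"tx": 24, "ty": -30, "tz": 0, "ax": 0, "ay": 0, "az": -0.5, "claw": -1}, {"tx": 24, "ty": -30, "tz": 0, "ax": 0, "ay": 0, "az": -0.8, "claw": -1}, {"tx": 24, "ty": -30, "tz": 0, "ax": 0, "ay": 0, "az": 0, "claw": -1}, {"tx": 24, "ty": -30, "tz": 0, "ax": 0, "ay": 0, "az": 0, "claw": -1}, {"tx": 24, "ty": -30, "tz": 0, "ax": 0, "ay": 0, "az": 0, "claw": -1}, {"tx": 24, "ty": -30, "tz": 0, "ax": 0, "ay": 0, "az": 0, "claw": -1}, {"tx": 24, "ty": -28, "tz": 0, "ax": 0, "ay": 0, "az": 0, "claw": -1}, {"tx": 24, "ty": -28, "tz": 0, "ax": 0, "ay": 0, "az": 0, "claw": -1}, {"tx": 24, "ty": -28, "tz": 0, "ax": 0, "ay": 0, "az": 0, "claw": -1}, {"tx": 24, "ty": -28, "tz": 0, "ax": 0, "ay": 0, "az": 0, "claw": -1}]'

```text
time_s: 26.9
tcp_pos: [0.6946, -0.029, 0.1852]
eef_rot: [180.0, 0.2, -1.3]
contact_force: [0.5, 0.1, 0.8]
gripper_width: 0.0003
```

Request:
step_arm --increments '[{"tx": 0, "ty": 0, "tz": -40, "ax": 0, "ay": 0, "az": 0, "claw": -1}, {"tx": 0, "ty": 0, "tz": -40, "ax": 0, "ay": 0, "az": 0, "claw": -1}, {"tx": 0, "ty": 0, "tz": -20, "ax": 0, "ay": 0, "az": 0, "claw": -1}, {"tx": 0, "ty": 0, "tz": 0, "ax": 0, "ay": 0, "az": 0, "claw": -1}, {"tx": 0, "ty": 0, "tz": 0, "ax": 0, "ay": 0, "az": 0, "claw": -1}]'

```text
time_s: 27.4
tcp_pos: [0.6943, -0.0277, 0.0866]
eef_rot: [179.9, 0.1, -1.2]
contact_force: [0.3, -0.5, 0.9]
gripper_width: 0.0005
```

Request:
step_arm --increments '[{"tx": 2, "ty": 1.5, "tz": 0, "ax": 0, "ay": 0, "az": 0, "claw": -1}, {"tx": 0, "ty": 0, "tz": -8, "ax": 0, "ay": 0, "az": 0, "claw": -1}, {"tx": 0, "ty": 0, "tz": -5, "ax": 0, "ay": 0, "az": 0, "claw": -1}, {"tx": 0, "ty": 0, "tz": -3, "ax": 0, "ay": 0, "az": 0, "claw": -1}, {"tx": 0, "ty": 0, "tz": 0, "ax": 0, "ay": 0, "az": 0, "claw": -1}, {"tx": 0, "ty": 0, "tz": 0, "ax": 0, "ay": 0, "az": 0, "claw": -1}]'

```text
time_s: 28.0
tcp_pos: [0.6966, -0.0261, 0.0716]
eef_rot: [180.0, -0.0, -1.2]
contact_force: [-0.2, -0.0, 0.2]
gripper_width: 0.0002
```

Request:
step_arm --increments '[{"tx": -4, "ty": 0.2, "tz": -1.5, "ax": 0, "ay": 0, "az": 0, "claw": -1}, {"tx": -9, "ty": 0.2, "tz": 0, "ax": 0, "ay": 0, "az": 0, "claw": -1}, {"tx": -9, "ty": 0.2, "tz": 0, "ax": 0, "ay": 0, "az": 0, "claw": -1}, {"tx": -9, "ty": 0.2, "tz": 0, "ax": 0, "ay": 0, "az": 0, "claw": -1}, {"tx": -9, "ty": 0.2, "tz": 0, "ax": 0, "ay": 0, "az": 0, "claw": -1}, {"tx": -9, "ty": 0.2, "tz": 0, "ax": 0, "ay": 0, "az": 0, "claw": -1}, {"tx": -9, "ty": 0.2, "tz": 0, "ax": 0, "ay": 0, "az": 0, "claw": -1}, {"tx": -9, "ty": 0.2, "tz": 0, "ax": 0, "ay": 0, "az": 0, "claw": -1}, {"tx": -9, "ty": 0.2, "tz": 0, "ax": 0, "ay": 0, "az": 0, "claw": -1}, {"tx": -9, "ty": 0.2, "tz": 0, "ax": 0, "ay": 0, "az": 0, "claw": -1}, {"tx": -9, "ty": 0.2, "tz": 0, "ax": 0, "ay": 0, "az": 0, "claw": -1}, {"tx": -9, "ty": 0.2, "tz": 0, "ax": 0, "ay": 0, "az": 0, "claw": -1}]'

```text
time_s: 29.2
tcp_pos: [0.5931, -0.0236, 0.0702]
eef_rot: [-180.0, -0.0, -1.2]
contact_force: [1.2, -0.3, 0.6]
gripper_width: 0.0003
```

Request:
step_arm --increments '[{"tx": -9, "ty": 0.2, "tz": 0, "ax": 0, "ay": 0, "az": 0, "claw": -1}, {"tx": -6, "ty": 0.2, "tz": 0, "ax": 0, "ay": 0, "az": 0, "claw": -1}, {"tx": 0, "ty": 0, "tz": 0, "ax": 0, "ay": 0, "az": 0, "claw": -1}, {"tx": 0, "ty": 0, "tz": 0, "ax": 0, "ay": 0, "az": 0, "claw": -1}]'

```text
time_s: 29.6
tcp_pos: [0.5785, -0.0233, 0.0701]
eef_rot: [180.0, 0.0, -1.2]
contact_force: [-0.4, 0.4, 0.1]
gripper_width: 0.0008
```

Another 3 mm, then lift, back off to the look pose and measure.

Request:
step_arm --increments '[{"tx": -3, "ty": 0, "tz": 0, "ax": 0, "ay": 0, "az": 0, "claw": -1}, {"tx": 0, "ty": 0, "tz": 0, "ax": 0, "ay": 0, "az": 0, "claw": -1}, {"tx": 5, "ty": 0, "tz": 5, "ax": 0, "ay": 0, "az": 0, "claw": -1}, {"tx": 5, "ty": 0, "tz": 40, "ax": 0, "ay": 0, "az": 0, "claw": -1}, {"tx": 0, "ty": 0, "tz": 45, "ax": 0, "ay": 0, "az": 0, "claw": 0}, {"tx": -30, "ty": 0, "tz": 10, "ax": 0, "ay": 0, "az": 0, "claw": 1}, {"tx": -38, "ty": 0, "tz": 10, "ax": 0, "ay": 0, "az": 0, "claw": 1}, {"tx": -38, "ty": 0, "tz": 0, "ax": 0, "ay": 0, "az": 0, "claw": 1}, {"tx": -32, "ty": 0, "tz": 0, "ax": 0, "ay": 0, "az": 0, "claw": 1}, {"tx": 0, "ty": 0, "tz": 0, "ax": 0, "ay": 0, "az": 0, "claw": 1}, {"tx": 0, "ty": 0, "tz": 0, "ax": 0, "ay": 0, "az": 0, "claw": 1}]'

```text
time_s: 30.7
tcp_pos: [0.448, -0.0231, 0.1811]
eef_rot: [-180.0, -0.1, -1.2]
contact_force: [1.4, -0.2, 0.1]
gripper_width: 0.051
```

```bash
cat >> h.py <<'E'
def out(y0,y1):
    s=r.get_state();print(s["tcp_pos"],s["eef_rot"],s["gripper_width"])
    c=cap("wrist");im=c["image"];P=cloud(c);hsv=cv2.cvtColor(im,cv2.COLOR_BGR2HSV)
    m=(abs(P[...,2]-.053)<.004)&(hsv[...,1]<60)&(c["depth"]>0)&(P[...,1]>y0)&(P[...,1]<y1)
    n,l,st,ce=cv2.connectedComponentsWithStats(m.astype(np.uint8))
    for i in range(1,n):
        if st[i,4]>1500: print(st[i],cv2.minAreaRect((P[l==i][:,:2]*1e3).astype(np.float32)))
    m=(abs(P[...,2]-.056)<.003)&(hsv[...,1]>100)&(c["depth"]>0)&(P[...,1]>y0-.03)&(P[...,1]<y1+.03)
    print("near edge",np.percentile(P[m][:,0],0.3))
    return c
E
python3 -c "
from h import *
c=out(-.07,.025);cv2.imwrite('pics/w6.png',c['image'])"
```

```text
[ 0.44797242 -0.0231316   0.18106594] [-1.79970191e+02 -1.08967650e-01 -1.18922154e+00] 0.051022388273133254
[  241    40    70   173 11229] ((507.5438537597656, -23.703189849853516), (47.02274703979492, 120.61116790771484), 88.9839096069336)
near edge 0.49376827265772255
```

Request:
step_arm --increments '[{"tx": 7, "ty": 0, "tz": 0, "ax": 0, "ay": 0, "az": 0, "claw": 1}, {"tx": 6, "ty": -0.5, "tz": 0, "ax": 0, "ay": 0, "az": 0, "claw": 1}, {"tx": 0, "ty": 0, "tz": -20, "ax": 0, "ay": 0, "az": 0, "claw": 1}, {"tx": 0, "ty": 0, "tz": -25, "ax": 0, "ay": 0, "az": 0, "claw": 1}, {"tx": 0, "ty": 0, "tz": -30, "ax": 0, "ay": 0, "az": 0, "claw": 1}, {"tx": 0, "ty": 0, "tz": -30, "ax": 0, "ay": 0, "az": 0, "claw": 1}, {"tx": 0, "ty": 0, "tz": -20, "ax": 0, "ay": 0, "az": 0, "claw": 1}, {"tx": 0, "ty": 0, "tz": -4, "ax": 0, "ay": 0, "az": 0, "claw": 1}, {"tx": 0, "ty": 0, "tz": 0, "ax": 0, "ay": 0, "az": 0, "claw": 1}, {"tx": 0, "ty": 0, "tz": 0, "ax": 0, "ay": 0, "az": 0, "claw": 1}]'

```text
time_s: 31.75
tcp_pos: [0.4616, -0.0236, 0.0517]
eef_rot: [-180.0, -0.0, -1.2]
contact_force: [0.9, -0.7, 1.2]
gripper_width: 0.0873
```

Request:
step_arm --increments '[{"tx": 0, "ty": 0, "tz": 0, "ax": 0, "ay": 0, "az": 0, "claw": -1}, {"tx": 0, "ty": 0, "tz": 0, "ax": 0, "ay": 0, "az": 0, "claw": -1}, {"tx": 0, "ty": 0, "tz": 0, "ax": 0, "ay": 0, "az": 0, "claw": -1}, {"tx": 0, "ty": 0, "tz": 0, "ax": 0, "ay": 0, "az": 0, "claw": -1}, {"tx": 0, "ty": 0, "tz": 0, "ax": 0, "ay": 0, "az": 0, "claw": -1}, {"tx": 0, "ty": 0, "tz": 0, "ax": 0, "ay": 0, "az": 0, "claw": -1}, {"tx": 0, "ty": 0, "tz": 0, "ax": 0, "ay": 0, "az": 0, "claw": -1}, {"tx": 0, "ty": 0, "tz": 0, "ax": 0, "ay": 0, "az": 0, "claw": -1}, {"tx": 0, "ty": 0, "tz": 0, "ax": 0, "ay": 0, "az": 0, "claw": -1}]'

```text
time_s: 32.65
tcp_pos: [0.4606, -0.0238, 0.0511]
eef_rot: [180.0, 0.0, -1.2]
contact_force: [-0.6, 0.8, 0.8]
gripper_width: 0.0442
```

Request:
step_arm --increments '[{"tx": 0, "ty": 0, "tz": 5, "ax": 0, "ay": 0, "az": 0, "claw": -1}, {"tx": 0, "ty": 0, "tz": 10, "ax": 0, "ay": 0, "az": 0, "claw": -1}, {"tx": 0, "ty": 0, "tz": 15, "ax": 0, "ay": 0, "az": 0, "claw": -1}, {"tx": 0, "ty": 0, "tz": 20, "ax": 0, "ay": 0, "az": 0, "claw": -1}, {"tx": -4, "ty": 10, "tz": 20, "ax": 0, "ay": 0, "az": 0.5, "claw": -1}, {"tx": -8, "ty": 20, "tz": 0, "ax": 0, "ay": 0, "az": 0.5, "claw": -1}, {"tx": -8, "ty": 30, "tz": 0, "ax": 0, "ay": 0, "az": 0.5, "claw": -1}, {"tx": -8, "ty": 30, "tz": 0, "ax": 0, "ay": 0, "az": 0.5, "claw": -1}, {"tx": -8, "ty": 30, "tz": 0, "ax": 0, "ay": 0, "az": 0.3, "claw": -1}, {"tx": -8, "ty": 30, "tz": 0, "ax": 0, "ay": 0, "az": 0, "claw": -1}, {"tx": -8, "ty": 30, "tz": 0, "ax": 0, "ay": 0, "az": 0, "claw": -1}, {"tx": -8, "ty": 30, "tz": 0, "ax": 0, "ay": 0, "az": 0, "claw": -1}]'

```text
time_s: 33.85
tcp_pos: [0.4001, 0.1874, 0.1219]
eef_rot: [-180.0, -0.0, 1.1]
contact_force: [1.1, 0.3, -0.8]
gripper_width: 0.0444
```

Request:
step_arm --increments '[{"tx": -8, "ty": 30, "tz": 0, "ax": 0, "ay": 0, "az": 0, "claw": -1}, {"tx": -8, "ty": 30, "tz": 0, "ax": 0, "ay": 0, "az": 0, "claw": -1}, {"tx": -8, "ty": 30, "tz": 0, "ax": 0, "ay": 0, "az": 0, "claw": -1}, {"tx": -8, "ty": 25, "tz": 0, "ax": 0, "ay": 0, "az": 0, "claw": -1}, {"tx": -4, "ty": 22, "tz": 0, "ax": 0, "ay": 0, "az": 0, "claw": -1}, {"tx": 0, "ty": 0, "tz": 0, "ax": 0, "ay": 0, "az": 0, "claw": -1}, {"tx": 0, "ty": 0, "tz": 0, "ax": 0, "ay": 0, "az": 0, "claw": -1}]'

```text
time_s: 34.55
tcp_pos: [0.3643, 0.3233, 0.1214]
eef_rot: [180.0, 0.0, 1.1]
contact_force: [0.2, -0.7, -0.8]
gripper_width: 0.0444
```

```bash
cat >> h.py <<'E'
def held():
    s=r.get_state();z=s["tcp_pos"];print(z,s["eef_rot"],s["contact_force"],s["gripper_width"])
    c=cap("wrist");P=cloud(c);Z=P[...,2];d=c["depth"]>0
    def rect(m,nm):
        n,l,st,ce=cv2.connectedComponentsWithStats(m.astype(np.uint8))
        for i in range(1,n):
            if st[i,4]<300: continue
            q=P[l==i];a=cv2.minAreaRect((q[:,:2]*1e3).astype(np.float32));A=np.c_[q[:,:2]-q[:,:2].mean(0),np.ones(len(q))];k=np.linalg.lstsq(A,q[:,2],rcond=None)[0]
            print(nm,np.round(a[0],1),np.round(a[1],1),round(a[2],1),"zfit",k.round(4),"mean x",q[:,0].mean().round(4),"max x",q[:,0].max().round(4))
    rect(d&(abs(Z-z[2])<.008)&(P[...,0]>z[0]+.02)&(abs(P[...,1]-z[1])<.04),"held")
    rect(d&(Z>.036)&(Z<.06)&(P[...,0]>.44)&(P[...,1]>.25)&(abs(Z-z[2])>.02),"holder/tags")
    return c
E
python3 -c "
from h import *
held()"
```

```text
[0.36434525 0.32331928 0.12141077] [1.79996059e+02 9.41658501e-03 1.11683736e+00] [ 0.19527303 -0.7456048  -0.79951133] 0.044382823886571304
held [427.3 324.9] [87.2 46.4] 1.9 zfit [-1.710e-02 -1.000e-04  1.222e-01] mean x 0.4314 max x 0.4715
holder/tags [489.5 325.2] [14.5 67.6] 1.7 zfit [-0.1826 -0.0207  0.0479] mean x 0.4892 max x 0.4978
```

Request:
step_arm --increments '[{"tx": -20, "ty": -1, "tz": -20, "ax": 0, "ay": -0.8, "az": 0, "claw": -1}, {"tx": -4, "ty": 0, "tz": -25, "ax": 0, "ay": 0, "az": 0, "claw": -1}, {"tx": 0, "ty": 0, "tz": -18, "ax": 0, "ay": 0, "az": 0, "claw": -1}, {"tx": 0, "ty": 0, "tz": -6, "ax": 0, "ay": 0, "az": 0, "claw": -1}, {"tx": 0, "ty": 0, "tz": 0, "ax": 0, "ay": 0, "az": 0, "claw": -1}, {"tx": 0, "ty": 0, "tz": 0, "ax": 0, "ay": 0, "az": 0, "claw": -1}]'

```text
time_s: 35.2
tcp_pos: [0.3412, 0.3224, 0.0528]
eef_rot: [-180.0, -0.8, 1.0]
contact_force: [0.3, 0.5, -2.0]
gripper_width: 0.0445
```

```bash
python3 -c "
from h import *
held()"
```

```text
[0.34115769 0.32240215 0.05282664] [-179.97229592   -0.82969523    1.04025235] [ 0.29888911  0.48472655 -2.04131285] 0.04450457249472533
held [454.2 322. ] [ 7.3 46.1] 1.7 zfit [0.0622 0.0016 0.0482] mean x 0.4539 max x 0.4577
held [404. 324.] [87.2 46.4] 1.8 zfit [-0.0024  0.      0.0546] mean x 0.4082 max x 0.4482
```

Request:
step_arm --increments '[{"tx": 8, "ty": -1, "tz": -1.5, "ax": 0, "ay": 0, "az": 0, "claw": -1}, {"tx": 8, "ty": 0.1, "tz": 0, "ax": 0, "ay": 0, "az": 0, "claw": -1}, {"tx": 8, "ty": 0.1, "tz": 0, "ax": 0, "ay": 0, "az": 0, "claw": -1}, {"tx": 8, "ty": 0.2, "tz": 0, "ax": 0, "ay": 0, "az": 0, "claw": -1}, {"tx": 8, "ty": 0.1, "tz": 0, "ax": 0, "ay": 0, "az": 0, "claw": -1}, {"tx": 8, "ty": 0.2, "tz": 0, "ax": 0, "ay": 0, "az": 0, "claw": -1}, {"tx": 8, "ty": 0.2, "tz": 0, "ax": 0, "ay": 0, "az": 0, "claw": -1}]'

```text
time_s: 35.95
tcp_pos: [0.3974, 0.322, 0.0505]
eef_rot: [180.0, -0.8, 1.1]
contact_force: [-1.1, -0.1, -1.7]
gripper_width: 0.0443
```

Request:
step_arm --increments '[{"tx": 6, "ty": 0.1, "tz": 0, "ax": 0, "ay": 0, "az": 0, "claw": -1}, {"tx": 6, "ty": 0.1, "tz": 0, "ax": 0, "ay": 0, "az": 0, "claw": -1}, {"tx": 6, "ty": 0.1, "tz": 0, "ax": 0, "ay": 0, "az": 0, "claw": -1}]'

```text
time_s: 36.25
tcp_pos: [0.4149, 0.3223, 0.0505]
eef_rot: [180.0, -0.8, 1.1]
contact_force: [-6.5, 1.9, 0.4]
gripper_width: 0.0446
```

Request:
step_arm --increments '[{"tx": 6, "ty": 0.1, "tz": 0, "ax": 0, "ay": 0, "az": 0, "claw": -1}, {"tx": 6, "ty": 0.1, "tz": 0, "ax": 0, "ay": 0, "az": 0, "claw": -1}, {"tx": 4, "ty": 0.1, "tz": 0, "ax": 0, "ay": 0, "az": 0, "claw": -1}]'

```text
time_s: 36.55
tcp_pos: [0.4304, 0.3222, 0.0501]
eef_rot: [179.9, -0.7, 1.1]
contact_force: [-3.4, -0.2, -1.6]
gripper_width: 0.0441
```

Run:
```python
from h import *
s=r.get_state();print(s["tcp_pos"],s["eef_rot"],s["contact_force"],s["gripper_width"])
b=cap("side")["image"][110:190,190:290];w=cap("wrist")["image"]
o=np.zeros((420,800,3),np.uint8);o[:320,:400]=cv2.resize(b,(400,320),interpolation=2);o[:300,400:800]=cv2.resize(w,(400,300));cv2.imwrite("pics/ins2.png",o)
```

```text
[0.43041219 0.32221448 0.05014638] [179.92308933  -0.73326077   1.05344232] [-3.41583212 -0.22656628 -1.63922131] 0.044143285372217594
```

View pics/ins2.png

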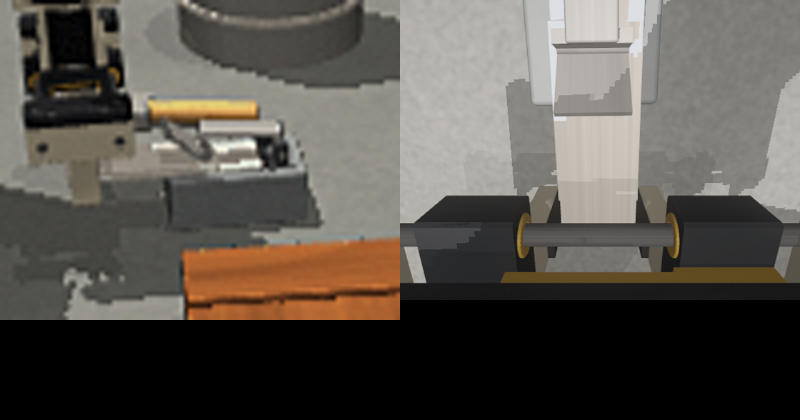

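The second tag is under the arm, on top of the first, about 33 mm short. I'll release it and push it home.

Request:
step_arm --increments '[{"tx": 0, "ty": 0, "tz": 0, "ax": 0, "ay": 0, "az": 0, "claw": 0.5}, {"tx": 0, "ty": 0, "tz": 0, "ax": 0, "ay": 0, "az": 0, "claw": 0.8}, {"tx": 0, "ty": 0, "tz": 0, "ax": 0, "ay": 0, "az": 0, "claw": 0.8}, {"tx": 0, "ty": 0, "tz": 0, "ax": 0, "ay": 0, "az": 0, "claw": 0.8}, {"tx": -10, "ty": 0, "tz": 0, "ax": 0, "ay": 0, "az": 0, "claw": 0.8}, {"tx": -20, "ty": 0, "tz": 0, "ax": 0, "ay": 0, "az": 0, "claw": 0.8}, {"tx": -20, "ty": 0, "tz": 0, "ax": 0, "ay": 0.8, "az": 0, "claw": -1}, {"tx": -12, "ty": 0, "tz": 0, "ax": 0, "ay": 0, "az": 0, "claw": -1}, {"tx": 0, "ty": 0, "tz": 0, "ax": 0, "ay": 0, "az": 0, "claw": -1}, {"tx": 0, "ty": 0, "tz": 0, "ax": 0, "ay": 0, "az": 0, "claw": -1}, {"tx": 0, "ty": 0, "tz": 0, "ax": 0, "ay": 0, "az": 0, "claw": -1}, {"tx": 0, "ty": 0, "tz": 0, "ax": 0, "ay": 0, "az": 0, "claw": -1}]'

```text
time_s: 37.85
tcp_pos: [0.369, 0.3228, 0.0505]
eef_rot: [-180.0, -0.0, 1.0]
contact_force: [-0.5, 0.2, -0.2]
gripper_width: 0.0365
```

Request:
step_arm --increments '[{"tx": 0, "ty": 0, "tz": 0, "ax": 0, "ay": 0, "az": 0, "claw": -1}, {"tx": 0, "ty": 0, "tz": 0, "ax": 0, "ay": 0, "az": 0, "claw": -1}, {"tx": 0, "ty": 0, "tz": 0, "ax": 0, "ay": 0, "az": 0, "claw": -1}, {"tx": 0, "ty": 0, "tz": 0, "ax": 0, "ay": 0, "az": 0, "claw": -1}, {"tx": 0, "ty": 0, "tz": 0, "ax": 0, "ay": 0, "az": 0, "claw": -1}]'

```text
time_s: 38.35
tcp_pos: [0.3687, 0.3227, 0.0505]
eef_rot: [180.0, 0.0, 1.1]
contact_force: [0.2, -0.1, -0.0]
gripper_width: 0.0011
```

```bash
cat >> h.py <<'E'
def tail(z0=.0525):
    s=r.get_state();print(s["tcp_pos"],s["eef_rot"],s["contact_force"])
    c=cap("wrist");P=cloud(c);Z=P[...,2];d=c["depth"]>0
    m=d&(abs(Z-z0)<.0055)&(P[...,0]>.38)&(P[...,0]<.495)&(abs(P[...,1]-.323)<.03)
    n,l,st,ce=cv2.connectedComponentsWithStats(m.astype(np.uint8))
    for i in range(1,n):
        if st[i,4]<300: continue
        q=P[l==i];a=cv2.minAreaRect((q[:,:2]*1e3).astype(np.float32))
        A=np.c_[q[:,:2]-q[:,:2].mean(0),np.ones(len(q))];k=np.linalg.lstsq(A,q[:,2],rcond=None)[0]
        print("tail",np.round(a[0],1),np.round(a[1],1),round(a[2],1),"min x",q[:,0].min().round(4),"z",k.round(4))
    return c
E
python3 -c "
from h import *
tail()"
```

```text
[0.36865233 0.32269202 0.05052896] [1.79997178e+02 1.16782986e-03 1.06602640e+00] [ 0.21884934 -0.05251684 -0.00761998]
tail [450.3 322.3] [66.7 47. ] 1.7 min x 0.4163 z [0.0019 0.0006 0.0512]
```

Request:
step_arm --increments '[{"tx": 9, "ty": 0, "tz": 0, "ax": 0, "ay": 0, "az": 0, "claw": -1}, {"tx": 9, "ty": 0, "tz": 0, "ax": 0, "ay": 0, "az": 0, "claw": -1}, {"tx": 9, "ty": 0, "tz": 0, "ax": 0, "ay": 0, "az": 0, "claw": -1}, {"tx": 6, "ty": 0, "tz": 0, "ax": 0, "ay": 0, "az": 0, "claw": -1}, {"tx": 6, "ty": 0.1, "tz": 0, "ax": 0, "ay": 0, "az": 0, "claw": -1}, {"tx": 6, "ty": 0.1, "tz": 0, "ax": 0, "ay": 0, "az": 0, "claw": -1}, {"tx": 6, "ty": 0.1, "tz": 0, "ax": 0, "ay": 0, "az": 0, "claw": -1}, {"tx": 6, "ty": 0.1, "tz": 0, "ax": 0, "ay": 0, "az": 0, "claw": -1}, {"tx": 5, "ty": 0.1, "tz": 0, "ax": 0, "ay": 0, "az": 0, "claw": -1}, {"tx": 4, "ty": 0, "tz": 0, "ax": 0, "ay": 0, "az": 0, "claw": -1}]'

```text
time_s: 39.4
tcp_pos: [0.4339, 0.3223, 0.0501]
eef_rot: [179.9, 0.1, 1.0]
contact_force: [-6.8, 0.0, 3.2]
gripper_width: 0.0006
```

Request:
step_arm --increments '[{"tx": 2, "ty": 0, "tz": 0, "ax": 0, "ay": 0, "az": 0, "claw": -1}, {"tx": 1, "ty": 0, "tz": 0, "ax": 0, "ay": 0, "az": 0, "claw": -1}]'

```text
time_s: 39.6
tcp_pos: [0.4368, 0.3223, 0.0501]
eef_rot: [179.9, 0.1, 1.0]
contact_force: [-7.2, 0.8, 2.8]
gripper_width: 0.0
```

Request:
step_arm --increments '[{"tx": 1, "ty": 0, "tz": 0, "ax": 0, "ay": 0, "az": 0, "claw": -1}, {"tx": 1, "ty": 0, "tz": 0, "ax": 0, "ay": 0, "az": 0, "claw": -1}]'

```text
time_s: 39.8
tcp_pos: [0.4387, 0.3223, 0.0502]
eef_rot: [179.9, 0.1, 1.0]
contact_force: [-10.1, 1.1, 4.4]
gripper_width: 0.0006
```

Request:
step_arm --increments '[{"tx": 1, "ty": 0, "tz": 0, "ax": 0, "ay": 0, "az": 0, "claw": -1}, {"tx": 0.5, "ty": 0, "tz": 0, "ax": 0, "ay": 0, "az": 0, "claw": -1}, {"tx": 0, "ty": 0, "tz": 0, "ax": 0, "ay": 0, "az": 0, "claw": -1}]'

```text
time_s: 40.1
tcp_pos: [0.4388, 0.3222, 0.05]
eef_rot: [179.9, 0.2, 1.0]
contact_force: [-15.2, 2.3, 6.4]
gripper_width: 0.0005
```

Request:
step_arm --increments '[{"tx": -15, "ty": 0, "tz": 0, "ax": 0, "ay": 0, "az": 0, "claw": -1}, {"tx": -20, "ty": 0, "tz": 20, "ax": 0, "ay": 0, "az": 0, "claw": -1}, {"tx": 0, "ty": 0, "tz": 45, "ax": 0, "ay": 0, "az": 0, "claw": -1}, {"tx": 0, "ty": 0, "tz": 45, "ax": 0, "ay": 0, "az": 0, "claw": -1}, {"tx": 0, "ty": 0, "tz": 30, "ax": 0, "ay": 0, "az": 0, "claw": -1}, {"tx": 0, "ty": 0, "tz": 0, "ax": 0, "ay": 0, "az": 0, "claw": -1}]'

```text
time_s: 40.7
tcp_pos: [0.4076, 0.3253, 0.1955]
eef_rot: [-179.6, -0.3, 1.1]
contact_force: [-0.7, 0.1, -1.1]
gripper_width: 0.0007
```

```bash
python3 -c "
from h import *
tail(.051)
c=cap('top');tags(c)
P=cloud(c).reshape(-1,3);q=P[(P[:,2]>.066)&(P[:,2]<.12)&(P[:,0]>.47)&(P[:,0]<.6)&(P[:,1]>-.2)&(P[:,1]<.15)];print('on board',len(q))
"
```

```text
[0.40763461 0.32525692 0.19551483] [-179.59980609   -0.33914665    1.10995118] [-0.69875621  0.06572115 -1.05315545]
tail [473.1 322. ] [43.7 47.1] 1.2 min x 0.4507 z [ 0.0013 -0.0075  0.0511]
tag [ 611.2 -114.6] [ 46.5 120. ] 88.1 far x 0.6713 near x 0.5509
tag [450.7 122.2] [53.7 64.9] 89.7 far x 0.4832 near x 0.4182
on board 0
```

Second tag is home: same tail position, flat at z≈51 mm. Now the third, in the right groove.

Request:
step_arm --increments '[{"tx": 20, "ty": -32, "tz": 0, "ax": 0, "ay": 0, "az": -0.5, "claw": -1}, {"tx": 20, "ty": -32, "tz": 0, "ax": 0, "ay": 0, "az": -0.5, "claw": -1}, {"tx": 20, "ty": -32, "tz": 0, "ax": 0, "ay": 0, "az": -0.5, "claw": -1}, {"tx": 20, "ty": -32, "tz": 0, "ax": 0, "ay": 0, "az": -0.8, "claw": -1}, {"tx": 20, "ty": -32, "tz": 0, "ax": 0, "ay": 0, "az": 0, "claw": -1}, {"tx": 20, "ty": -32, "tz": 0, "ax": 0, "ay": 0, "az": 0, "claw": -1}, {"tx": 20, "ty": -32, "tz": 0, "ax": 0, "ay": 0, "az": 0, "claw": -1}, {"tx": 20, "ty": -32, "tz": 0, "ax": 0, "ay": 0, "az": 0, "claw": -1}, {"tx": 20, "ty": -32, "tz": 0, "ax": 0, "ay": 0, "az": 0, "claw": -1}, {"tx": 20, "ty": -32, "tz": 0, "ax": 0, "ay": 0, "az": 0, "claw": -1}, {"tx": 20, "ty": -32, "tz": 0, "ax": 0, "ay": 0, "az": 0, "claw": -1}, {"tx": 20, "ty": -32, "tz": 0, "ax": 0, "ay": 0, "az": 0, "claw": -1}]'

```text
time_s: 42.0
tcp_pos: [0.6459, -0.0623, 0.1884]
eef_rot: [180.0, 0.2, -1.3]
contact_force: [1.0, 1.0, 0.3]
gripper_width: 0.0004
```

Request:
step_arm --increments '[{"tx": 20, "ty": -32, "tz": 0, "ax": 0, "ay": 0, "az": 0, "claw": -1}, {"tx": 18, "ty": -27, "tz": 0, "ax": 0, "ay": 0, "az": 0, "claw": -1}, {"tx": 0, "ty": 0, "tz": 0, "ax": 0, "ay": 0, "az": 0, "claw": -1}, {"tx": 0, "ty": 0, "tz": 0, "ax": 0, "ay": 0, "az": 0, "claw": -1}]'

```text
time_s: 42.4
tcp_pos: [0.6833, -0.1205, 0.1879]
eef_rot: [180.0, 0.2, -1.3]
contact_force: [-1.1, -0.3, -0.4]
gripper_width: 0.0004
```

Request:
step_arm --increments '[{"tx": 2, "ty": 4, "tz": -30, "ax": 0, "ay": 0, "az": 0, "claw": -1}, {"tx": 0, "ty": 0, "tz": -40, "ax": 0, "ay": 0, "az": 0, "claw": -1}, {"tx": 0, "ty": 0, "tz": -20, "ax": 0, "ay": 0, "az": 0, "claw": -1}, {"tx": 0, "ty": 0, "tz": -10, "ax": 0, "ay": 0, "az": 0, "claw": -1}, {"tx": 0, "ty": 0, "tz": 0, "ax": 0, "ay": 0, "az": 0, "claw": -1}, {"tx": 0, "ty": 0, "tz": 0, "ax": 0, "ay": 0, "az": 0, "claw": -1}]'

```text
time_s: 43.0
tcp_pos: [0.6867, -0.1153, 0.0916]
eef_rot: [180.0, -0.1, -1.2]
contact_force: [-0.3, 0.2, 0.8]
gripper_width: 0.0006
```

Request:
step_arm --increments '[{"tx": 0, "ty": -0.5, "tz": -10, "ax": 0, "ay": 0, "az": 0, "claw": -1}, {"tx": 0, "ty": 0, "tz": -5, "ax": 0, "ay": 0, "az": 0, "claw": -1}, {"tx": 0, "ty": 0, "tz": -4, "ax": 0, "ay": 0, "az": 0, "claw": -1}, {"tx": 0, "ty": 0, "tz": -1, "ax": 0, "ay": 0, "az": 0, "claw": -1}, {"tx": 0, "ty": 0, "tz": 0, "ax": 0, "ay": 0, "az": 0, "claw": -1}]'

```text
time_s: 43.5
tcp_pos: [0.6861, -0.1164, 0.0704]
eef_rot: [180.0, 0.0, -1.2]
contact_force: [0.4, 0.2, 0.4]
gripper_width: 0.0007
```

Request:
step_arm --increments '[{"tx": -4, "ty": 0.2, "tz": 0, "ax": 0, "ay": 0, "az": 0, "claw": -1}, {"tx": -9, "ty": 0.2, "tz": 0, "ax": 0, "ay": 0, "az": 0, "claw": -1}, {"tx": -9, "ty": 0.2, "tz": 0, "ax": 0, "ay": 0, "az": 0, "claw": -1}, {"tx": -9, "ty": 0.2, "tz": 0, "ax": 0, "ay": 0, "az": 0, "claw": -1}, {"tx": -9, "ty": 0.2, "tz": 0, "ax": 0, "ay": 0, "az": 0, "claw": -1}, {"tx": -9, "ty": 0.2, "tz": 0, "ax": 0, "ay": 0, "az": 0, "claw": -1}, {"tx": -9, "ty": 0.2, "tz": 0, "ax": 0, "ay": 0, "az": 0, "claw": -1}, {"tx": -9, "ty": 0.2, "tz": 0, "ax": 0, "ay": 0, "az": 0, "claw": -1}, {"tx": -9, "ty": 0.2, "tz": 0, "ax": 0, "ay": 0, "az": 0, "claw": -1}, {"tx": -9, "ty": 0.2, "tz": 0, "ax": 0, "ay": 0, "az": 0, "claw": -1}, {"tx": -9, "ty": 0.2, "tz": 0, "ax": 0, "ay": 0, "az": 0, "claw": -1}, {"tx": -9, "ty": 0.2, "tz": 0, "ax": 0, "ay": 0, "az": 0, "claw": -1}]'

```text
time_s: 44.7
tcp_pos: [0.5825, -0.1139, 0.0706]
eef_rot: [180.0, -0.0, -1.2]
contact_force: [-0.4, 0.2, 1.3]
gripper_width: -0.0
```

Request:
step_arm --increments '[{"tx": -6, "ty": 0.2, "tz": 0, "ax": 0, "ay": 0, "az": 0, "claw": -1}, {"tx": -4, "ty": 0, "tz": 0, "ax": 0, "ay": 0, "az": 0, "claw": -1}, {"tx": 0, "ty": 0, "tz": 0, "ax": 0, "ay": 0, "az": 0, "claw": -1}, {"tx": 0, "ty": 0, "tz": 0, "ax": 0, "ay": 0, "az": 0, "claw": -1}]'

```text
time_s: 45.1
tcp_pos: [0.5731, -0.1137, 0.0705]
eef_rot: [180.0, 0.0, -1.2]
contact_force: [-0.1, 0.6, 0.0]
gripper_width: 0.0003
```

Request:
step_arm --increments '[{"tx": 5, "ty": 0, "tz": 5, "ax": 0, "ay": 0, "az": 0, "claw": -1}, {"tx": 5, "ty": 0, "tz": 40, "ax": 0, "ay": 0, "az": 0, "claw": -1}, {"tx": 0, "ty": 0, "tz": 45, "ax": 0, "ay": 0, "az": 0, "claw": 0}, {"tx": -30, "ty": 0, "tz": 10, "ax": 0, "ay": 0, "az": 0, "claw": 1}, {"tx": -38, "ty": 0, "tz": 10, "ax": 0, "ay": 0, "az": 0, "claw": 1}, {"tx": -38, "ty": 0, "tz": 0, "ax": 0, "ay": 0, "az": 0, "claw": 1}, {"tx": -32, "ty": 0, "tz": 0, "ax": 0, "ay": 0, "az": 0, "claw": 1}, {"tx": 0, "ty": 0, "tz": 0, "ax": 0, "ay": 0, "az": 0, "claw": 1}, {"tx": 0, "ty": 0, "tz": 0, "ax": 0, "ay": 0, "az": 0, "claw": 1}]'

```text
time_s: 46.0
tcp_pos: [0.4457, -0.1137, 0.1816]
eef_rot: [-180.0, -0.1, -1.2]
contact_force: [0.1, 0.6, -0.7]
gripper_width: 0.0513
```

```bash
python3 -c "
from h import *
c=out(-.16,-.07)"
```

```text
[ 0.44571815 -0.11366094  0.18156918] [-1.79993034e+02 -1.14868218e-01 -1.21136212e+00] 0.05132379831770875
[  239    42    70   172 11133] ((504.1189270019531, -112.74272155761719), (46.75614547729492, 120.51321411132812), 88.90803527832031)
near edge 0.49185791994467515
```

Request:
step_arm --increments '[{"tx": 6, "ty": 0.5, "tz": 0, "ax": 0, "ay": 0, "az": 0, "claw": 1}, {"tx": 6, "ty": 0, "tz": 0, "ax": 0, "ay": 0, "az": 0, "claw": 1}, {"tx": 0, "ty": 0, "tz": -20, "ax": 0, "ay": 0, "az": 0, "claw": 1}, {"tx": 0, "ty": 0, "tz": -25, "ax": 0, "ay": 0, "az": 0, "claw": 1}, {"tx": 0, "ty": 0, "tz": -30, "ax": 0, "ay": 0, "az": 0, "claw": 1}, {"tx": 0, "ty": 0, "tz": -30, "ax": 0, "ay": 0, "az": 0, "claw": 1}, {"tx": 0, "ty": 0, "tz": -20, "ax": 0, "ay": 0, "az": 0, "claw": 1}, {"tx": 0, "ty": 0, "tz": -4.5, "ax": 0, "ay": 0, "az": 0, "claw": 1}, {"tx": 0, "ty": 0, "tz": 0, "ax": 0, "ay": 0, "az": 0, "claw": 1}, {"tx": 0, "ty": 0, "tz": 0, "ax": 0, "ay": 0, "az": 0, "claw": 1}]'

```text
time_s: 47.05
tcp_pos: [0.4582, -0.1131, 0.0517]
eef_rot: [180.0, -0.0, -1.2]
contact_force: [-0.7, 0.1, 0.4]
gripper_width: 0.0877
```

Request:
step_arm --increments '[{"tx": 0, "ty": 0, "tz": 0, "ax": 0, "ay": 0, "az": 0, "claw": -1}, {"tx": 0, "ty": 0, "tz": 0, "ax": 0, "ay": 0, "az": 0, "claw": -1}, {"tx": 0, "ty": 0, "tz": 0, "ax": 0, "ay": 0, "az": 0, "claw": -1}, {"tx": 0, "ty": 0, "tz": 0, "ax": 0, "ay": 0, "az": 0, "claw": -1}, {"tx": 0, "ty": 0, "tz": 0, "ax": 0, "ay": 0, "az": 0, "claw": -1}, {"tx": 0, "ty": 0, "tz": 0, "ax": 0, "ay": 0, "az": 0, "claw": -1}, {"tx": 0, "ty": 0, "tz": 0, "ax": 0, "ay": 0, "az": 0, "claw": -1}, {"tx": 0, "ty": 0, "tz": 0, "ax": 0, "ay": 0, "az": 0, "claw": -1}, {"tx": 0, "ty": 0, "tz": 0, "ax": 0, "ay": 0, "az": 0, "claw": -1}]'

```text
time_s: 47.95
tcp_pos: [0.4571, -0.1132, 0.0511]
eef_rot: [180.0, 0.0, -1.2]
contact_force: [-1.0, -0.3, 0.5]
gripper_width: 0.0442
```

Request:
step_arm --increments '[{"tx": 0, "ty": 0, "tz": 5, "ax": 0, "ay": 0, "az": 0, "claw": -1}, {"tx": 0, "ty": 0, "tz": 10, "ax": 0, "ay": 0, "az": 0, "claw": -1}, {"tx": 0, "ty": 0, "tz": 15, "ax": 0, "ay": 0, "az": 0, "claw": -1}, {"tx": 0, "ty": 0, "tz": 20, "ax": 0, "ay": 0, "az": 0, "claw": -1}, {"tx": 0, "ty": 15, "tz": 20, "ax": 0, "ay": 0, "az": 0.5, "claw": -1}, {"tx": 0, "ty": 30, "tz": 0, "ax": 0, "ay": 0, "az": 0.5, "claw": -1}, {"tx": 0, "ty": 30, "tz": 0, "ax": 0, "ay": 0, "az": 0.5, "claw": -1}, {"tx": 0, "ty": 30, "tz": 0, "ax": 0, "ay": 0, "az": 0.5, "claw": -1}, {"tx": 0, "ty": 30, "tz": 0, "ax": 0, "ay": 0, "az": 0.3, "claw": -1}, {"tx": 0, "ty": 30, "tz": 0, "ax": 0, "ay": 0, "az": 0, "claw": -1}, {"tx": -4, "ty": 30, "tz": 0, "ax": 0, "ay": 0, "az": 0, "claw": -1}, {"tx": -8, "ty": 30, "tz": 0, "ax": 0, "ay": 0, "az": 0, "claw": -1}]'

```text
time_s: 49.15
tcp_pos: [0.4452, 0.1132, 0.1219]
eef_rot: [-180.0, -0.0, 1.1]
contact_force: [-1.0, -0.6, -1.5]
gripper_width: 0.0446
```

Request:
step_arm --increments '[{"tx": -12, "ty": 30, "tz": 0, "ax": 0, "ay": 0, "az": 0, "claw": -1}, {"tx": -12, "ty": 30, "tz": 0, "ax": 0, "ay": 0, "az": 0, "claw": -1}, {"tx": -13, "ty": 30, "tz": 0, "ax": 0, "ay": 0, "az": 0, "claw": -1}, {"tx": -13, "ty": 30, "tz": 0, "ax": 0, "ay": 0, "az": 0, "claw": -1}, {"tx": -13, "ty": 30, "tz": 0, "ax": 0, "ay": 0, "az": 0, "claw": -1}, {"tx": -13, "ty": 30, "tz": 0, "ax": 0, "ay": 0, "az": 0, "claw": -1}, {"tx": -12, "ty": 30, "tz": 0, "ax": 0, "ay": 0, "az": 0, "claw": -1}, {"tx": -12, "ty": 0, "tz": 0, "ax": 0, "ay": 0, "az": 0, "claw": -1}, {"tx": 0, "ty": 0, "tz": 0, "ax": 0, "ay": 0, "az": 0, "claw": -1}, {"tx": 0, "ty": 0, "tz": 0, "ax": 0, "ay": 0, "az": 0, "claw": -1}]'

```text
time_s: 50.15
tcp_pos: [0.3449, 0.3213, 0.1215]
eef_rot: [-180.0, -0.0, 1.1]
contact_force: [0.8, -0.3, -0.6]
gripper_width: 0.0444
```

```bash
python3 -c "
from h import *
held()"
```

```text
[0.3449473  0.32133919 0.12145706] [-1.79995895e+02 -8.61292608e-04  1.10383603e+00] [ 0.80999103 -0.25907194 -0.58044465] 0.04435313515823015
held [407.9 323.5] [87.4 46.4] 2.2 zfit [-0.0174  0.0002  0.1222] mean x 0.4121 max x 0.4524
holder/tags [468.8 321.8] [13.3 47.2] 0.1 zfit [-0.0068 -0.0045  0.0513] mean x 0.469 max x 0.4754
```

Request:
step_arm --increments '[{"tx": -4, "ty": -1, "tz": -20, "ax": 0, "ay": -0.8, "az": 0, "claw": -1}, {"tx": 0, "ty": 0, "tz": -25, "ax": 0, "ay": 0, "az": 0, "claw": -1}, {"tx": 0, "ty": 0, "tz": -16, "ax": 0, "ay": 0, "az": 0, "claw": -1}, {"tx": 0, "ty": 0, "tz": -6, "ax": 0, "ay": 0, "az": 0, "claw": -1}, {"tx": 0, "ty": 0, "tz": 0, "ax": 0, "ay": 0, "az": 0, "claw": -1}, {"tx": 0, "ty": 0, "tz": 0, "ax": 0, "ay": 0, "az": 0, "claw": -1}]'

```text
time_s: 50.8
tcp_pos: [0.3417, 0.321, 0.0547]
eef_rot: [-180.0, -0.8, 1.0]
contact_force: [0.7, 0.1, -1.6]
gripper_width: 0.0441
```

```bash
python3 -c "
from h import *
held()"
```

```text
[0.34167858 0.32099357 0.05470237] [-179.98138738   -0.82726182    1.04174155] [ 0.73414779  0.06151313 -1.57245389] 0.04410615792115632
held [454.  321.5] [ 7.7 47.3] 0.5 zfit [ 0.1104 -0.005   0.0511] mean x 0.4539 max x 0.4581
held [404.6 323. ] [87.5 46.5] 2.1 zfit [-0.0027  0.0003  0.0565] mean x 0.4088 max x 0.4492
```

Request:
step_arm --increments '[{"tx": 8, "ty": -0.5, "tz": -0.5, "ax": 0, "ay": 0, "az": 0, "claw": -1}, {"tx": 8, "ty": 0.1, "tz": 0, "ax": 0, "ay": 0, "az": 0, "claw": -1}, {"tx": 8, "ty": 0.1, "tz": 0, "ax": 0, "ay": 0, "az": 0, "claw": -1}, {"tx": 8, "ty": 0.2, "tz": 0, "ax": 0, "ay": 0, "az": 0, "claw": -1}, {"tx": 8, "ty": 0.1, "tz": 0, "ax": 0, "ay": 0, "az": 0, "claw": -1}, {"tx": 8, "ty": 0.2, "tz": 0, "ax": 0, "ay": 0, "az": 0, "claw": -1}, {"tx": 8, "ty": 0.2, "tz": 0, "ax": 0, "ay": 0, "az": 0, "claw": -1}]'

```text
time_s: 51.55
tcp_pos: [0.3979, 0.3211, 0.0535]
eef_rot: [180.0, -0.8, 1.1]
contact_force: [0.2, -1.4, -1.2]
gripper_width: 0.0441
```

Request:
step_arm --increments '[{"tx": 6, "ty": 0.1, "tz": 0, "ax": 0, "ay": 0, "az": 0, "claw": -1}, {"tx": 6, "ty": 0.1, "tz": 0, "ax": 0, "ay": 0, "az": 0, "claw": -1}, {"tx": 6, "ty": 0.1, "tz": 0, "ax": 0, "ay": 0, "az": 0, "claw": -1}]'

```text
time_s: 51.85
tcp_pos: [0.4153, 0.3213, 0.0534]
eef_rot: [180.0, -0.8, 1.1]
contact_force: [-9.5, 1.5, -1.5]
gripper_width: 0.044
```

Request:
step_arm --increments '[{"tx": 6, "ty": 0.1, "tz": 0, "ax": 0, "ay": 0, "az": 0, "claw": -1}, {"tx": 6, "ty": 0.1, "tz": 0, "ax": 0, "ay": 0, "az": 0, "claw": -1}, {"tx": 3, "ty": 0.1, "tz": 0, "ax": 0, "ay": 0, "az": 0, "claw": -1}]'

```text
time_s: 52.15
tcp_pos: [0.43, 0.3213, 0.0532]
eef_rot: [179.9, -0.7, 1.1]
contact_force: [-3.2, -0.6, -2.5]
gripper_width: 0.0441
```

Run:
```python
from h import *
s=r.get_state();print(s["tcp_pos"],s["eef_rot"],s["contact_force"],s["gripper_width"])
b=cap("side")["image"][110:190,190:290];w=cap("wrist")["image"]
o=np.zeros((420,800,3),np.uint8);o[:320,:400]=cv2.resize(b,(400,320),interpolation=2);o[:300,400:800]=cv2.resize(w,(400,300));cv2.imwrite("pics/ins3.png",o)
```

```text
[0.42998228 0.3213381  0.05319681] [179.92798317  -0.73901579   1.05184414] [-3.20240137 -0.59072343 -2.51986232] 0.044114952781979674
```

View pics/ins3.png

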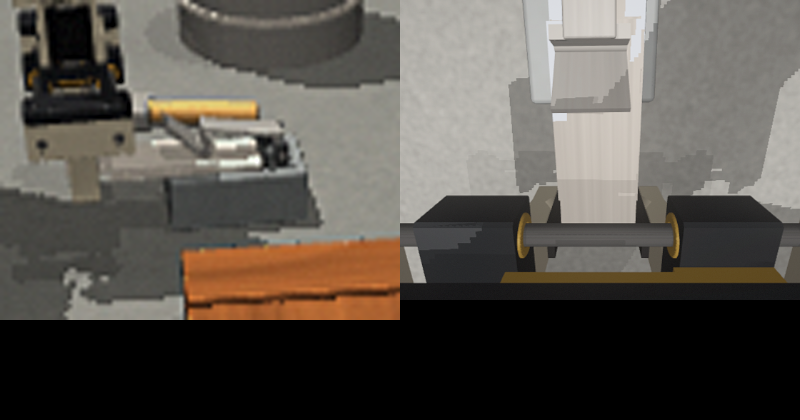

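The third tag is under the arm, on top of the stack. Releasing it and pushing home.

Request:
step_arm --increments '[{"tx": 0, "ty": 0, "tz": 0, "ax": 0, "ay": 0, "az": 0, "claw": 0.5}, {"tx": 0, "ty": 0, "tz": 0, "ax": 0, "ay": 0, "az": 0, "claw": 0.8}, {"tx": 0, "ty": 0, "tz": 0, "ax": 0, "ay": 0, "az": 0, "claw": 0.8}, {"tx": 0, "ty": 0, "tz": 0, "ax": 0, "ay": 0, "az": 0, "claw": 0.8}, {"tx": -10, "ty": 0, "tz": 0, "ax": 0, "ay": 0, "az": 0, "claw": 0.8}, {"tx": -20, "ty": 0, "tz": 0, "ax": 0, "ay": 0, "az": 0, "claw": 0.8}, {"tx": -20, "ty": 0, "tz": 0, "ax": 0, "ay": 0.8, "az": 0, "claw": -1}, {"tx": -12, "ty": 0, "tz": 0, "ax": 0, "ay": 0, "az": 0, "claw": -1}, {"tx": 0, "ty": 0, "tz": 0, "ax": 0, "ay": 0, "az": 0, "claw": -1}, {"tx": 0, "ty": 0, "tz": 0, "ax": 0, "ay": 0, "az": 0, "claw": -1}, {"tx": 0, "ty": 0, "tz": 0, "ax": 0, "ay": 0, "az": 0, "claw": -1}, {"tx": 0, "ty": 0, "tz": 0, "ax": 0, "ay": 0, "az": 0, "claw": -1}]'

```text
time_s: 53.45
tcp_pos: [0.3685, 0.3219, 0.0535]
eef_rot: [-180.0, -0.0, 1.1]
contact_force: [-0.7, 0.0, -0.9]
gripper_width: 0.0364
```

Request:
step_arm --increments '[{"tx": 0, "ty": 0, "tz": 0, "ax": 0, "ay": 0, "az": 0, "claw": -1}, {"tx": 0, "ty": 0, "tz": 0, "ax": 0, "ay": 0, "az": 0, "claw": -1}, {"tx": 0, "ty": 0, "tz": 0, "ax": 0, "ay": 0, "az": 0, "claw": -1}, {"tx": 0, "ty": 0, "tz": 0, "ax": 0, "ay": 0, "az": 0, "claw": -1}, {"tx": 0, "ty": 0, "tz": 0, "ax": 0, "ay": 0, "az": 0, "claw": -1}]'

```text
time_s: 53.95
tcp_pos: [0.3682, 0.3218, 0.0535]
eef_rot: [180.0, 0.0, 1.1]
contact_force: [0.5, -0.3, -0.1]
gripper_width: 0.0012
```

```bash
python3 -c "
from h import *
tail(.054)"
```

```text
[0.36815174 0.32179441 0.05353936] [1.79997580e+02 9.73408046e-04 1.06349156e+00] [ 0.48649637 -0.334955   -0.07825583]
tail [450.  321.2] [66.9 47.6] 2.1 min x 0.4157 z [0.0011 0.003  0.0542]
```

Request:
step_arm --increments '[{"tx": 9, "ty": 0, "tz": 0, "ax": 0, "ay": 0, "az": 0, "claw": -1}, {"tx": 9, "ty": 0, "tz": 0, "ax": 0, "ay": 0, "az": 0, "claw": -1}, {"tx": 9, "ty": 0, "tz": 0, "ax": 0, "ay": 0, "az": 0, "claw": -1}, {"tx": 6, "ty": 0, "tz": 0, "ax": 0, "ay": 0, "az": 0, "claw": -1}, {"tx": 6, "ty": 0.1, "tz": 0, "ax": 0, "ay": 0, "az": 0, "claw": -1}, {"tx": 6, "ty": 0.1, "tz": 0, "ax": 0, "ay": 0, "az": 0, "claw": -1}, {"tx": 6, "ty": 0.1, "tz": 0, "ax": 0, "ay": 0, "az": 0, "claw": -1}, {"tx": 6, "ty": 0.1, "tz": 0, "ax": 0, "ay": 0, "az": 0, "claw": -1}, {"tx": 5, "ty": 0.1, "tz": 0, "ax": 0, "ay": 0, "az": 0, "claw": -1}, {"tx": 4, "ty": 0, "tz": 0, "ax": 0, "ay": 0, "az": 0, "claw": -1}]'

```text
time_s: 55.0
tcp_pos: [0.4334, 0.3214, 0.0531]
eef_rot: [179.9, 0.1, 1.0]
contact_force: [-7.4, 0.3, 3.0]
gripper_width: 0.0008
```

Request:
step_arm --increments '[{"tx": 2, "ty": 0, "tz": 0, "ax": 0, "ay": 0, "az": 0, "claw": -1}, {"tx": 2, "ty": 0, "tz": 0, "ax": 0, "ay": 0, "az": 0, "claw": -1}]'

```text
time_s: 55.2
tcp_pos: [0.4372, 0.3214, 0.0531]
eef_rot: [179.9, 0.1, 1.0]
contact_force: [-7.3, -0.3, 3.7]
gripper_width: 0.0003
```

Request:
step_arm --increments '[{"tx": 1, "ty": 0, "tz": 0, "ax": 0, "ay": 0, "az": 0, "claw": -1}, {"tx": 0.5, "ty": 0, "tz": 0, "ax": 0, "ay": 0, "az": 0, "claw": -1}]'

```text
time_s: 55.4
tcp_pos: [0.4386, 0.3214, 0.0532]
eef_rot: [179.9, 0.1, 1.0]
contact_force: [-9.2, 0.9, 4.0]
gripper_width: 0.0002
```

Request:
step_arm --increments '[{"tx": 1, "ty": 0, "tz": 0, "ax": 0, "ay": 0, "az": 0, "claw": -1}, {"tx": 1, "ty": 0, "tz": 0, "ax": 0, "ay": 0, "az": 0, "claw": -1}, {"tx": 0, "ty": 0, "tz": 0, "ax": 0, "ay": 0, "az": 0, "claw": -1}]'

```text
time_s: 55.7
tcp_pos: [0.4388, 0.3212, 0.053]
eef_rot: [179.9, 0.3, 1.0]
contact_force: [-18.9, 3.5, 7.8]
gripper_width: 0.0003
```

Request:
step_arm --increments '[{"tx": -15, "ty": 0, "tz": 0, "ax": 0, "ay": 0, "az": 0, "claw": -1}, {"tx": -20, "ty": 0, "tz": 20, "ax": 0, "ay": 0, "az": 0, "claw": -1}, {"tx": 0, "ty": 0, "tz": 45, "ax": 0, "ay": 0, "az": 0, "claw": -1}, {"tx": 0, "ty": 0, "tz": 45, "ax": 0, "ay": 0, "az": 0, "claw": -1}, {"tx": 0, "ty": 0, "tz": 30, "ax": 0, "ay": 0, "az": 0, "claw": -1}, {"tx": 0, "ty": 0, "tz": 0, "ax": 0, "ay": 0, "az": 0, "claw": -1}]'

```text
time_s: 56.3
tcp_pos: [0.4082, 0.3243, 0.1985]
eef_rot: [-179.6, -0.3, 1.1]
contact_force: [0.1, 0.4, 0.3]
gripper_width: 0.0002
```

Run:
```python
from h import *
c=tail(.054);w=c["image"][0:240,200:400]
t=cap("top")["image"];s=cap("side")["image"]
o=np.zeros((600,800,3),np.uint8);o[:300,:400]=cv2.resize(t[120:300,140:420],(400,300))[:300];o[:300,400:]=cv2.resize(s[120:345,90:390],(400,300));o[300:600,:250]=cv2.resize(w,(250,300));o[300:600,260:635]=cv2.resize(s[120:184,210:290],(375,300),interpolation=2)
cv2.imwrite("pics/fin.png",o)
```

```text
[0.40823551 0.3242684  0.19848326] [-179.61181154   -0.3320379     1.10915144] [0.05304057 0.39922756 0.31994733]
tail [473.1 321.4] [43.4 48. ] 0.9 min x 0.4511 z [ 0.0023 -0.0104  0.0541]
```

View pics/fin.png

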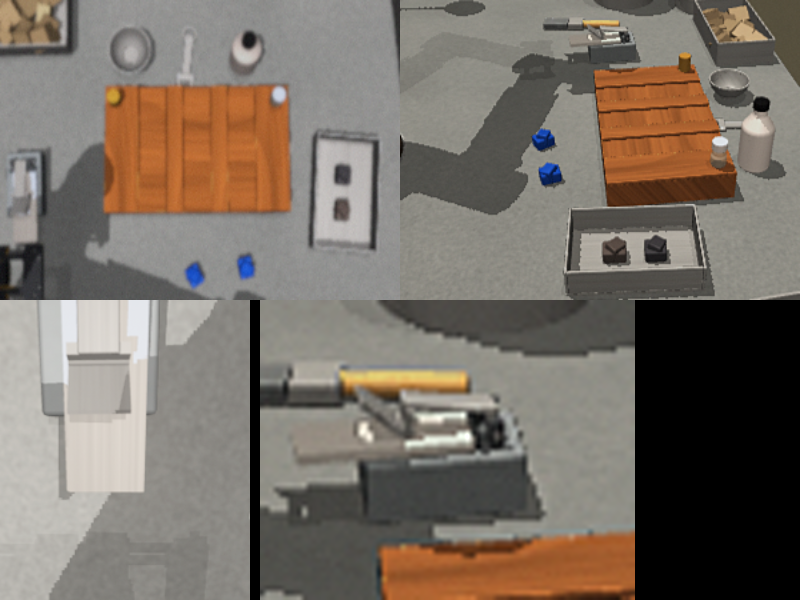

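Final views show the board clear, both stones in the pan at about (342,173) and (341,210), and the three tags stacked straight under the arm. The jar, weight, bottle and blue pieces are where they were. Handing in.

```bash
python3 -c "
from h import *
print(r.close_job())"
```

```text
the job is handed in; nothing more can be done
None
```

The job is done and handed in after about 56 s of robot time. Both stray stones (only two were there) went into the pan first. Then all three tags were slid out, gripped, put under the sprung arm and pushed to the end stop.

**Last checks:**
- **Home against the stop:** each tag stopped hard at TCP x ≈ 0.439 m under a 15–19 N push. About 44 mm of the stack shows in front of the holder, against 45 mm nominal.
- **Flat and straight:** the stack's top is at 54 mm (block plus 3 × 3 mm). Its yaw is 0.9°, against the holder's 1.1°.
- **Rest of the bench:** the board is empty, both stones are still in the pan, and the jar, weight, bottle and blue look-alikes look unmoved. I saw no stone knocked aside.

**Small disagreement:** the stack sits up to 4 mm to the right of the holder's centre line by the wrist camera (321–322 mm against 325 mm). It is well within the block's width.

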